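Clamp the band on the breather stub

TASK

Slide the steel band clamp, thumb key upwards, over the sprung barbs of the brass stub until it sits fully home and flat on the grey cover, landing it gently. Only then turn its blue thumb key clockwise until the band is snug, clearly gripping the stub but not overtightened, and let go. Leave the sockets, the bar, the bushing and the cap where they are.

Things in the scene. Friction and masses are not known exactly. Their poses are not given: they have to be found in the camera images.
- clamp_center (a point): centre of the loose steel band clamp's ring, half-way up, 7 mm above its underside. Ring 56 mm outside, 50 mm inside, 14 mm tall, lying flat (z up), about 0.15 kg in all. A dark drive housing, 46 mm wide (y) and 16 mm tall, sticks out along +x from 28 to 64 mm from the ring's axis and carries the key, 38 mm from that axis. Grasp the ring across its diameter, along its y
- key_center (a point): centre of the blue upright thumb key: 8 mm thick (own x), 24 mm wide (own y), 26 mm tall, 32 to 58 mm above the clamp's underside (centre 45 mm). Turns about its upright axis; clockwise from above tightens, driving a round steel shoe out of the ring's inner wall, about 6 mm per rad. How far it must turn before the band grips differs each time (0.5 to 2.2 rad) and cannot be seen
- clamp: whole band clamp; origin at the centre of the ring's underside, x towards the housing. Key friction is 0.1 N m either way (a reading at rest can be that far off). Once the band grips, a resisting torque of about 0.5 N m per rad of further turn is added: 0.1 to 0.25 is snug, above 0.33 overtightened. Let go, the key may spring back a little until its friction holds; the band stays snug
- stub: fixed upright brass stub: 47 mm diameter, 27 mm tall, top 5 mm tapering to 39 mm diameter. Origin on its axis at its foot, level with the cover's flat top, z up. Three rounded copper sprung barbs stick out (53 mm over all, 19 mm above the foot): the band's underside meets them about 24 mm above the foot and takes a push of 10 to 20 N to pass; they spring out again above a band that is home
- cover: fixed round grey gearbox cover, 152 mm diameter on top (164 mm at the foot), 40 mm tall, with a flat top on which the band's underside rests when home; origin at the centre of its underside
- socket_small_center (a point): smallest steel socket, 24 mm diameter, 32 mm tall, by the magnetic strip; its centre
- socket_mid_center (a point): middle steel socket, 30 mm diameter, 36 mm tall; its centre
- socket_big_center (a point): largest steel socket, 36 mm diameter, 40 mm tall; its centre
- breaker_bar_center (a point): grey cast iron breaker bar, 335 mm long along its y, 22 mm high, lying by the strip; its centre
- bushing_center (a point): bronze bushing, 38 mm diameter, 30 mm tall, standing; its centre
- cap_center (a point): squat orange thread protector cap, 48 mm diameter, 22 mm tall; its centre

How it is judged:
By the outcome, as a careful person would: the job done as asked, in the order asked, and still so for the second after the job is handed in, with the robot touching nothing.
It also fails if it takes over 72 s, if anything falls off the work surface, if the arm or the gripper's body presses on something with over 40 N, if the wrist force passes 120 N, or if a joint passes its speed limit or range.

ROBOT

A 6-joint arm with a two-finger parallel gripper is mounted at the origin on the work surface. World frame = base frame: x ahead of the robot, y to its left, z up, the work surface at z = 0. Lengths are in m, angles in degrees, forces in N, time in s.
With the tool pointing down it reaches from about 0.375 to 0.9 m from the base axis. Payload 3.1 kg.
Tool frame: the origin (TCP) lies midway between the tips of the shut fingers; the grasp point (between the pads) lies 19 mm behind it; z points along the fingers, y is the direction in which the jaws open and shut (so a half turn about z gives the same grasp; the last joint's range is limited). The gripper opens to 87 mm and grips with 3 to 60 N. Pads are 19 mm wide; open, the fingers measure 117 mm over their backs; the gripper's body (75 mm by 190 mm) begins 51 mm behind the grasp point.
Start: joints at [61.049, 30.224, 82.088, -0, 67.689, -10.227], TCP at [0.201, 0.592, 0.223] pointing down, gripper open.
Joint ranges: [-176.69, 176.69], [-43.24, 126.21], [12.49, 139.97], [-82, 262], [0, 151.66], [-163.58, 163.58]. Speed limits (degrees/s): [159.86, 159.86, 180, 180, 180, 180].

INTERFACE

Orientations are given as a 3x3 rotation matrix whose columns are the frame's x, y, z axes.
In Python, from rig import bot, capture, get_calibration gives the robot as it stands.
- The arm moves only by the tool play_rows, never from a script. Its arguments are lists of equal length, an entry for each row: "fingers": the closure in counts, from 0 (fully open) to 255 (shut); "linear": the shift along the tool's x, y, z in mm, a list of three; "rot": the turn, a rotation vector about the tool's x, y, z in degrees, a list of three. A call has 1 to 20 rows; each row is the pose to reach, as a shift and turn from the pose commanded when the call began, along the tool's axes at that moment; what a row does not reach only later rows make up. A row lasts 1/10 s, in which the tool goes at most 50 mm and 8.59 degrees, less where a joint would pass 70% of its speed; a pose out of reach is approached as far as the arm can. A call with a gripper value outside its range is refused whole. The fingers move at their own pace and stop on an object; the grip force is fixed at half the most. Time passes only in rows, so rows that repeat a pose let the fingers close. It gives the time, the measured TCP pose, the force and the opening at its end, in the units of the state.
- bot.read_state(): the state, without advancing time (a new reading comes with each control period).
- capture(name): name is "side" or "top" or "wrist"; returns the picture (420x560x3 uint8, red, green, blue); there is no depth.
- get_calibration(name): a dict with "vfov" (degrees; the focal length in pixels is half the picture's height over the tangent of half this angle, whatever the lens; pixels are square), "cx", "cy" (the principal point, pixels), "dist" ([k1, k2, p1, p2, k3] as OpenCV has them; the pictures are not rectified), "camera_from_world" (4x4, takes a point from world to camera coordinates). Camera axes: x right, y down, z forward; pixel columns grow to the right and rows downward; lengths in m; the calibration is good to about 2 mm. A picture is of the moment at which its call begins: read the wrist's pose just before it. get_calibration takes no time and is no camera call; for the wrist camera it gives the pose at the moment of the call.
- bot.hand_in(): hands the job in, once; it reports no verdict.
The state is a dict: "time_s": time; "joint_positions": joint angles; "qvel": joint speeds; "tau": joint torques, N m; "position": TCP position; "tcp_rot": TCP orientation; "force": force on the tool from outside, world axes, zero at the start; "moment": the same for the moment, N m; "opening": opening from 0.0 (shut) to 1.0 (fully open).
Only numpy, scipy, OpenCV 4.12 (cv2) and the standard library are available. Lean on these libraries where they do the work, as an engineer would, in place of code of your own. Each camera call takes 0.05 s, during which the arm holds its last target.

## Working session

There is one attempt and no reset: what is moved stays moved. The work goes in short steps, Python scripts to look and compute and a tool call to move; the robot and the scene stay as the last step left them, time stands still between calls to the robot, and variables do not carry over. Pictures are saved under pics/ and viewed, and the job is handed in when it is done.

Besides the shell and the picture viewer there is one more tool, called after ">>>" in YAML: its name, and indented under it one key for each argument. play_rows: Moves the arm, as the interface text tells. Its arguments: {"type":"object","properties":{"fingers":{"type":"array"},"linear":{"type":"array"},"rot":{"type":"array"}},"required":["fingers","linear","rot"]}

```bash
ls; mkdir -p pics
cat > h.py <<'E'
import numpy as np, cv2
from rig import bot, capture, get_calibration
def K(c):
    f=210/np.tan(np.radians(c["vfov"])/2)
    return np.array([[f,0,c["cx"]],[0,f,c["cy"]],[0,0,1.]])
def ray(c,uv):
    p=cv2.undistortPoints(np.array([[uv]],float),K(c),np.array(c["dist"],float))[0,0]
    T=np.array(c["camera_from_world"]);R=T[:3,:3];o=-R.T@T[:3,3]
    return o,R.T@np.array([p[0],p[1],1.])
def atz(c,uv,z):
    o,d=ray(c,uv);return o+d*(z-o[2])/d[2]
def proj(c,P):
    T=np.array(c["camera_from_world"])
    r=cv2.Rodrigues(T[:3,:3])[0]
    return cv2.projectPoints(np.array(P,float).reshape(-1,3),r,T[:3,3],K(c),np.array(c["dist"],float))[0][:,0]
def save(n,im,crop=None,s=1):
    if crop: x0,y0,x1,y1=crop; im=im[y0:y1,x0:x1]
    im=cv2.resize(im,None,fx=s,fy=s,interpolation=cv2.INTER_CUBIC)
    cv2.imwrite("pics/"+n,im[:,:,::-1])
E
python3 - <<'E'
from h import *
np.set_printoptions(precision=4,suppress=True)
for n in ["side","top","wrist"]:
    c=get_calibration(n); im=capture(n); np.save(n+"0.npy",im); save(n+"0.png",im)
    import json; print(n,c)
print(bot.read_state())
E
```

```text
pics
side {'vfov': 42.817783428209154, 'cx': 281.9580948190588, 'cy': 215.0941932315116, 'dist': array([-0.0458,  0.    ,  0.    ,  0.    ,  0.    ]), 'camera_from_world': array([[-0.9964, -0.0837, -0.0118,  0.5768],
       [-0.0555,  0.753 , -0.6557,  0.0817],
       [ 0.0638, -0.6526, -0.755 ,  1.1991],
       [ 0.    ,  0.    ,  0.    ,  1.    ]])}
top {'vfov': 45.31792986581844, 'cx': 282.45086043591516, 'cy': 215.65537375998053, 'dist': array([-0.1491,  0.    ,  0.    ,  0.    ,  0.    ]), 'camera_from_world': array([[ 0.0274, -0.9995,  0.0163, -0.0367],
       [-0.9854, -0.0297, -0.1678,  0.5796],
       [ 0.1682, -0.0115, -0.9857,  1.1197],
       [ 0.    ,  0.    ,  0.    ,  1.    ]])}
wrist {'vfov': 69.68589163035728, 'cx': 275.536092010599, 'cy': 213.80692758612355, 'dist': array([-0.0559,  0.    ,  0.    ,  0.    ,  0.    ]), 'camera_from_world': array([[ 0.3221,  0.9467, -0.0013, -0.6249],
       [ 0.909 , -0.3089,  0.2797, -0.0329],
       [ 0.2644, -0.0912, -0.9601,  0.3911],
       [ 0.    ,  0.    ,  0.    ,  1.    ]])}
{'time_s': 0.15, 'joint_positions': array([ 61.0491,  30.2655,  82.1379,   0.0003,  67.6885, -10.2294]), 'qvel': array([-0.0288, -0.07  , -0.2946, -0.0652,  0.0878, -0.0383]), 'tau': array([ -0.0004, -44.0429, -17.6843,   0.0633,   0.0552,  -0.0001]), 'position': array([0.2003, 0.5915, 0.2218]), 'tcp_rot': array([[-0.9471,  0.321 , -0.0008],
       [ 0.321 ,  0.9471, -0.0014],
       [ 0.0003, -0.0016, -1.    ]]), 'force': array([-0.067 , -0.083 ,  0.5647]), 'moment': array([ 0.0163, -0.0107, -0.0201]), 'opening': 1.0015372678986094}
```

View pics/side0.png

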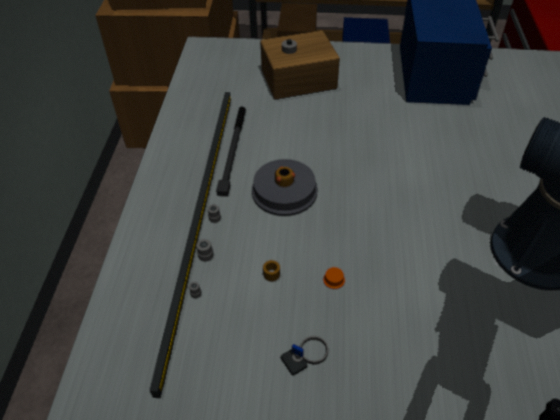

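View pics/top0.png

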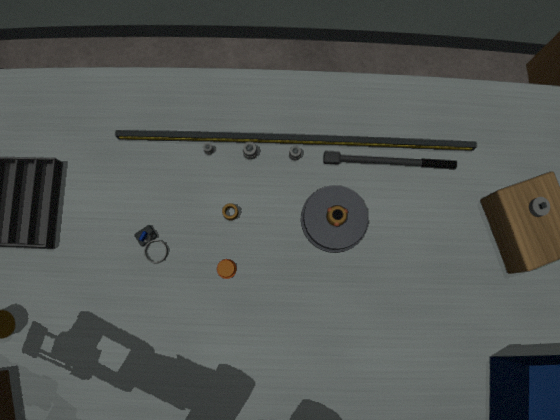

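View pics/wrist0.png

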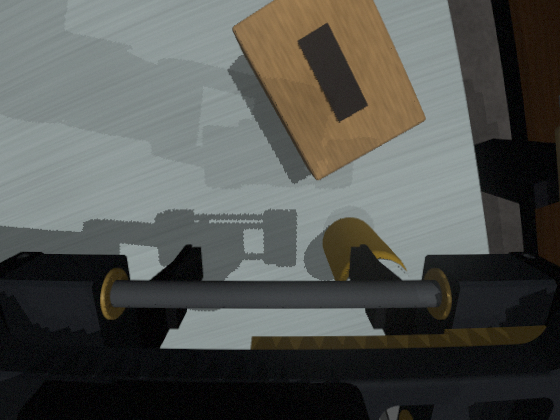

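The side and top pictures show the clamp (top ~(157,251), side ~(314,350)) and the stub on the cover (top ~(338,215), side ~(285,175)). Next I'll enlarge them.

Run:
```python
from h import *
t=np.load("top0.npy");s=np.load("side0.npy")
a=cv2.resize(t[215:275,120:190],None,fx=8,fy=8,interpolation=cv2.INTER_CUBIC)
save("tc.png",t,(120,215,190,275),10);save("ts.png",t,(295,180,375,255),8)
save("sc.png",s,(270,330,340,380),10);save("ss.png",s,(245,150,325,220),8)
```

```text
(no output)
```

View pics/tc.png

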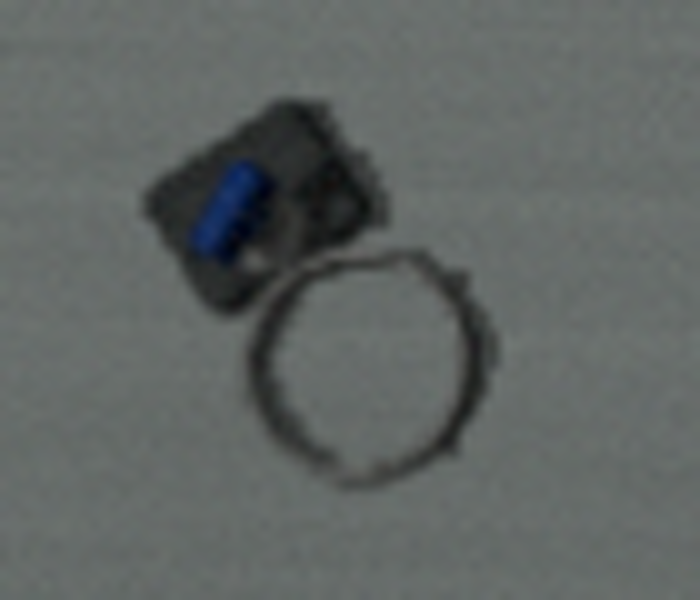

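View pics/ts.png

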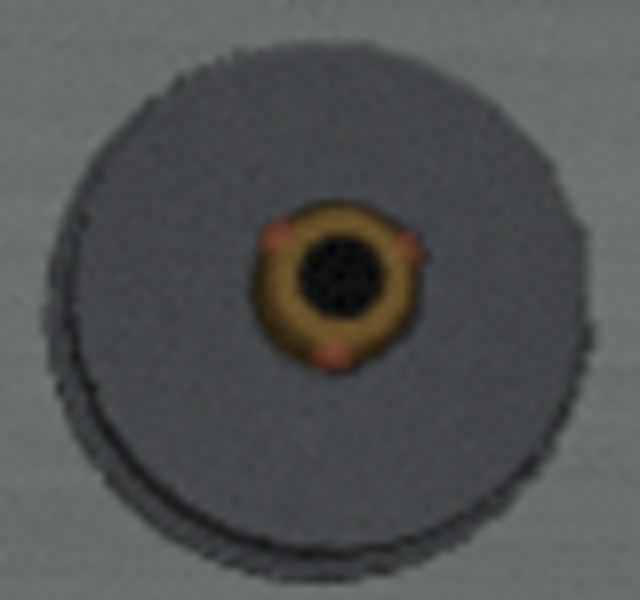

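View pics/sc.png

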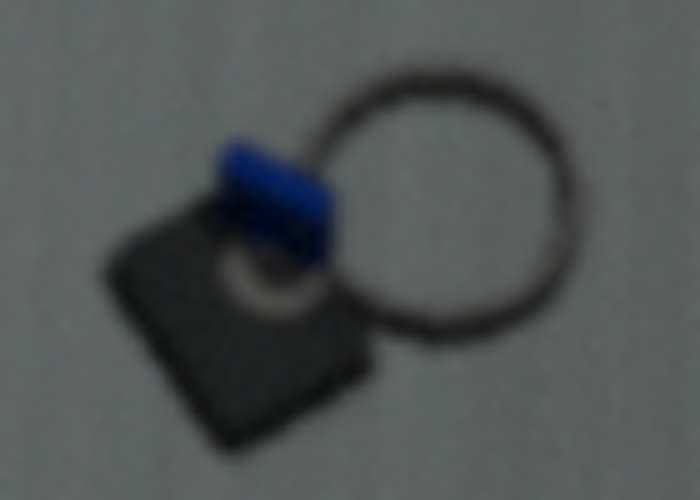

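View pics/ss.png

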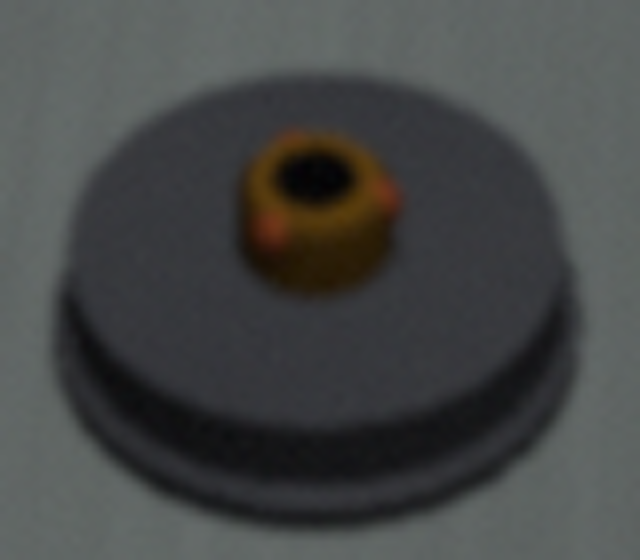

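Run:
```python
from h import *
np.set_printoptions(precision=4,suppress=True)
ct=get_calibration("top");cs=get_calibration("side")
print("ring",atz(ct,(156.5,251.3),.008),atz(cs,(313.8,350.2),.008))
print("stub top",atz(ct,(337.25,214),.067),atz(cs,(284,171.8),.067))
# cover top ellipse: top x 75..585,y42..552 ; side x 68..565, y72..430
print("cover",atz(ct,(295+330/8-.5,180+297/8-.5),.04),atz(cs,(245+316/8-.5,150+250/8-.5),.04))
print("key",atz(ct,(120+24.0-.5,215+20.2-.5),.058),atz(cs,(270+27.7-.5,330+17.2-.5),.058))
# key long dir in top
a=atz(ct,(120+24.7,215+16.2),.058);b=atz(ct,(120+20.5,215+24.8),.058);print(np.degrees(np.arctan2(*(a-b)[1::-1])))
a=atz(cs,(270+23.5,330+14.8),.058);b=atz(cs,(270+32,330+19.5),.058);print(np.degrees(np.arctan2(*(a-b)[1::-1])))
# housing corners top  z=.016
P=[atz(ct,(120+x/10-.5,215+y/10-.5),.016) for x,y in [(147,200),(295,100),(372,210),(225,315)]]
print(np.array(P))
# side
P=[atz(cs,(270+x/10-.5,330+y/10-.5),.016) for x,y in [(105,270),(230,440),(372,350)]]
print(np.array(P))
```

```text
ring [0.4918 0.2785 0.008 ] [0.4928 0.284  0.008 ]
stub top [ 0.585  -0.1455  0.067 ] [ 0.5854 -0.1445  0.067 ]
cover [ 0.5834 -0.1454  0.04  ] [ 0.5853 -0.1411  0.04  ]
key [0.5246 0.2995 0.058 ] [0.5243 0.3046 0.058 ]
-22.62541812179942
-27.00461167986682
[[0.5296 0.3335 0.016 ]
 [0.5549 0.2991 0.016 ]
 [0.5289 0.2785 0.016 ]
 [0.5026 0.3125 0.016 ]]
[[0.5568 0.3062 0.016 ]
 [0.5304 0.3388 0.016 ]
 [0.5049 0.3186 0.016 ]]
```

```bash
cat >> h.py <<'E'
np.set_printoptions(precision=4,suppress=True)
def plan(pos,yaw):
    """shift in tool axes (mm) and rot vec (deg) to reach TCP pos with tool down, tool y at world yaw(deg)"""
    s=bot.read_state();R=np.array(s["tcp_rot"]);p=np.array(s["position"])
    y=np.radians(yaw);Y=np.array([np.cos(y),np.sin(y),0]);Z=np.array([0,0,-1.]);X=np.cross(Y,Z)
    Rt=np.stack([X,Y,Z],1)
    rv=np.degrees(cv2.Rodrigues(R.T@Rt)[0].ravel())
    d=R.T@(np.array(pos)-p)*1000
    print("shift",d.round(1),"rot",rv.round(2),"t",s["time_s"],"q",s["joint_positions"].round(1)); return d,rv
def st():
    s=bot.read_state();R=np.array(s["tcp_rot"])
    print("t",round(s["time_s"],2),"p",s["position"],"yaw",np.degrees(np.arctan2(R[1,1],R[0,1])).round(2),"z",R[:,2],"F",np.array(s["force"]).round(2),"M",np.array(s["moment"]).round(3),"op",round(s["opening"],4),"q",s["joint_positions"].round(1));return s
E
python3 - <<'E'
from h import *
c=get_calibration("wrist");s=st();R=np.array(s["tcp_rot"]);p=np.array(s["position"])
o,_=ray(c,(0,0));print("cam in tool",R.T@(o-p))
for uv in [(275,60),(275,120),(275,200),(275,260)]: print(uv,R.T@(atz(c,uv,.01)-p))
yaw=126.5
y=np.radians(yaw);Y=np.array([np.cos(y),np.sin(y),0]);X=np.cross(Y,[0,0,-1])
ctr=np.array([.492,.281,0])
plan(ctr-X*.075+[0,0,.2],yaw)
E
```

```text
t 0.15 p [0.2003 0.5915 0.2218] yaw 71.28 z [-0.0008 -0.0014 -1.    ] F [-0.07 -0.08  0.56] M [ 0.016 -0.011 -0.02 ] op 1.0015 q [ 61.   30.3  82.1   0.   67.7 -10.2]
cam in tool [ 0.077   0.0008 -0.1622]
(275, 60) [0.1504 0.0005 0.2119]
(275, 120) [0.0842 0.0004 0.2118]
(275, 200) [-0.0137  0.0002  0.2118]
(275, 260) [-0.0972  0.0001  0.2118]
shift [-418.7 -138.8   21.9] rot [ -0.08  -0.06 -55.22] t 0.15 q [ 61.   30.3  82.1   0.   67.7 -10.2]
```

>>> play_rows:
  fingers: [0,0,0,0,0,0,0,0,0,0,0,0,0,0,0]
  linear:
    - [-36,-16,2]
    - [-72,-32,4]
    - [-108,-48,6]
    - [-144,-64,8]
    - [-180,-80,10]
    - [-216,-96,12]
    - [-252,-112,14]
    - [-288,-128,16]
    - [-324,-144,18]
    - [-360,-160,20]
    - [-393,-176,22]
    - [-393,-176,22]
    - [-393,-176,22]
    - [-393,-176,22]
    - [-393,-176,22]
  rot:
    - [0,0,-5]
    - [0,0,-10]
    - [0,0,-15]
    - [0,0,-20]
    - [0,0,-25]
    - [0,0,-30]
    - [0,0,-35]
    - [0,0,-40]
    - [0,0,-45]
    - [0,0,-50]
    - [0,0,-55.2]
    - [0,0,-55.2]
    - [0,0,-55.2]
    - [0,0,-55.2]
    - [0,0,-55.2]

```text
time_s: 1.65
position: [0.5151, 0.3, 0.2005]
tcp_rot: [[-0.803, -0.596, -0.001], [-0.596, 0.803, 0.0], [0.001, 0.0, -1.0]]
force: [-0.2, -0.1, -0.5]
opening: 0.996
```

Run:
```python
from h import *
st();c=get_calibration("wrist");im=capture("wrist");np.savez("w1.npz",im=im,**c);save("w1.png",im,None,1.4)
```

```text
t 1.65 p [0.5151 0.3    0.2005] yaw 126.56 z [-0.0007  0.     -1.    ] F [-0.23 -0.07 -0.55] M [ 0.064  0.108 -0.007] op 0.9962 q [  19.5   29.5   87.7    0.    62.9 -107.1]
```

View pics/w1.png

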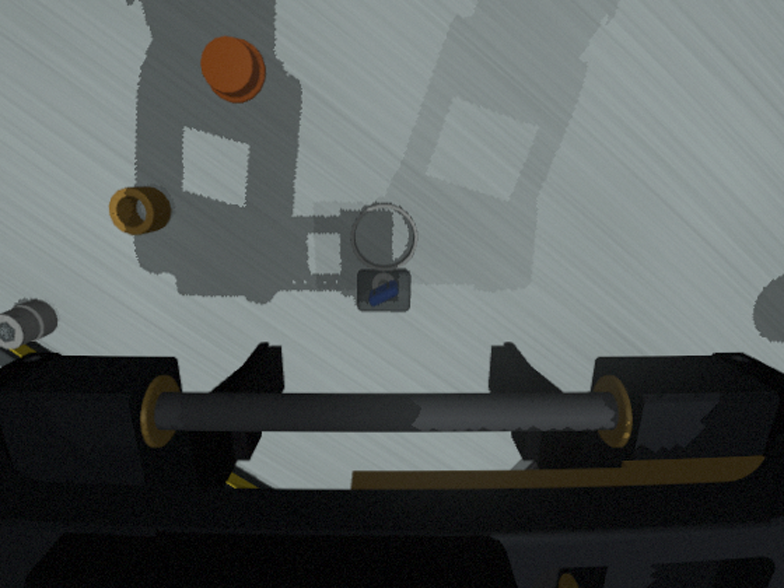

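The wrist view shows the ring at about (383,235) and the housing directly below it at (383,290), both in 1.4x pixels. The jaws are already nearly aligned with the clamp's y.

Run:
```python
from h import *
im=np.load("w1.npz")["im"]
save("w1c.png",im,(240,135,312,231),8)
```

```text
(no output)
```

View pics/w1c.png

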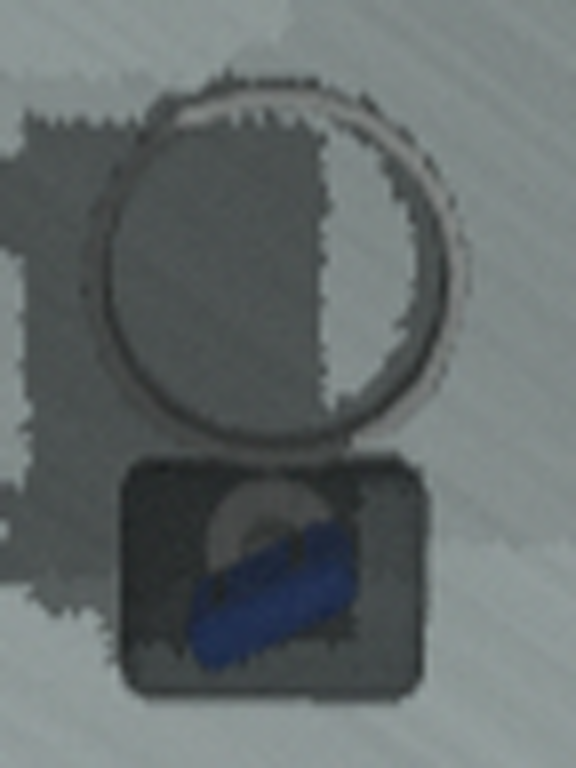

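Run:
```python
from h import *
c=dict(np.load("w1.npz"))
g=lambda x,y,z:atz(c,(240+x/8-.5,135+y/8-.5),z)
L,Rr,T,B=g(97,272,.014),g(465,272,.014),g(280,85,.014),g(280,460,.014)
print(L,Rr,T,B,np.linalg.norm(L-Rr),np.linalg.norm(T-B))
C=(L+Rr+T+B)/4;print("ring",C)
H=[g(x,y,.016) for x,y in [(122,460),(425,460),(425,695),(122,695)]];h=sum(H)/4
print("hous",h,np.linalg.norm(h-C),np.degrees(np.arctan2(*(h-C)[1::-1])))
for a,b in [(0,1),(3,2),(0,3),(1,2)]: d=H[b]-H[a];print(np.degrees(np.arctan2(d[1],d[0])),np.linalg.norm(d))
k=[g(x,y,.058) for x,y in [(205,650),(345,575)]];d=k[1]-k[0];print("key y",np.degrees(np.arctan2(d[1],d[0])),np.linalg.norm(d),(k[0]+k[1])/2)
plan([C[0],C[1],.1],126.5)
```

```text
[0.5078 0.2611 0.014 ] [0.4762 0.3038 0.014 ] [0.4707 0.2666 0.014 ] [0.5144 0.2988 0.014 ] 0.053153242909191906 0.05421252360591614
ring [0.4923 0.2826 0.014 ]
hous [0.5291 0.3085 0.016 ] 0.04511932417654254 35.126793305583135
126.49201604526212 0.04443501395735352
126.49698973235115 0.04569267427245188
35.39907307887888 0.036163455350591754
37.3919089150275 0.036157369228312045
key y 155.56899264131528 0.02103438422012033 [0.5235 0.3049 0.058 ]
shift [ 28.8  -0.4 100.6] rot [ 0.02 -0.02  0.07] t 1.7 q [  19.5   29.5   87.6    0.    62.9 -107.1]
```

>>> play_rows:
  fingers: [0,0,0,0,0,0,0,0,0,0,0,0]
  linear:
    - [29,0,30]
    - [29,0,60]
    - [29,0,90]
    - [29,0,120]
    - [29,0,150]
    - [29,0,170]
    - [29,0,180]
    - [29,0,188]
    - [29,0,193]
    - [29,0,196]
    - [29,0,197]
    - [29,0,197]
  rot:
    - [0,0,0]
    - [0,0,0]
    - [0,0,0]
    - [0,0,0]
    - [0,0,0]
    - [0,0,0]
    - [0,0,0]
    - [0,0,0]
    - [0,0,0]
    - [0,0,0]
    - [0,0,0]
    - [0,0,0]

```text
time_s: 2.9
position: [0.4934, 0.282, 0.0041]
tcp_rot: [[-0.804, -0.594, 0.001], [-0.594, 0.804, 0.0], [-0.001, -0.0, -1.0]]
force: [0.2, -0.1, -1.1]
opening: 1.002
```

Run:
```python
from h import *
st();im=capture("wrist");save("w2.png",im,None,1.4)
s=capture("side");save("s2.png",s,(250,310,350,390),8)
```

```text
t 2.9 p [0.4934 0.282  0.0041] yaw 126.48 z [ 0.001   0.0003 -1.    ] F [ 0.23 -0.08 -1.13] M [ 0.073  0.064 -0.007] op 1.0015 q [  18.5   44.8   98.5   -0.    36.7 -108. ]
```

View pics/w2.png

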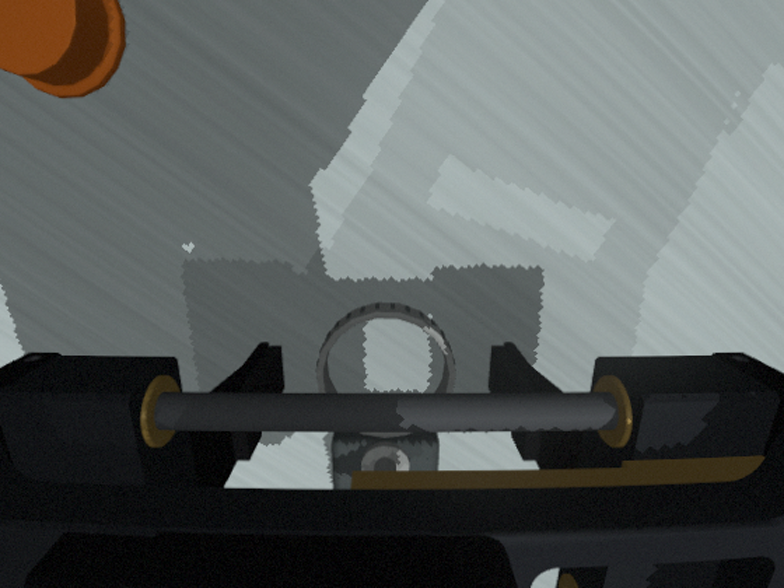

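View pics/s2.png

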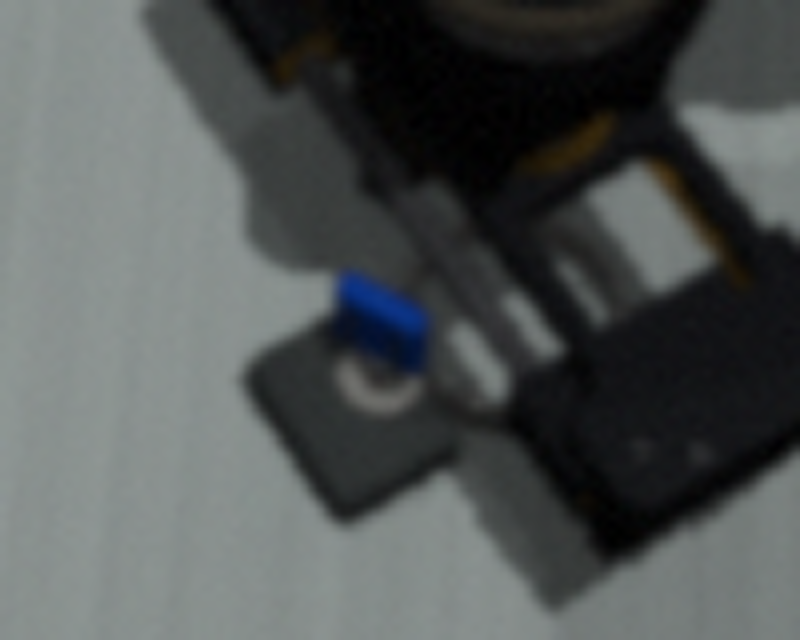

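The ring sits between the open fingers at about (386,368), with the housing behind the rod. Next I'll check the centring along tool x.

Run:
```python
from h import *
s=st();R=np.array(s["tcp_rot"]);p=np.array(s["position"]);c=get_calibration("wrist")
for uv in [(386,303),(386,437),(318,368),(455,368)]:
    print(R.T@(atz(c,np.array(uv)/1.4-.1,.014)-p)*1000)
```

```text
t 3.0 p [0.4933 0.2819 0.0041] yaw 126.47 z [ 0.0009  0.0003 -1.    ] F [-1.04 -0.05  0.17] M [ 0.071  0.047 -0.005] op 1.0005 q [  18.5   44.8   98.5   -0.    36.7 -108. ]
[30.3108  0.772  -9.9476]
[-28.2019   0.7133  -9.8931]
[  3.4663 -26.1579  -9.9143]
[ 3.4308 28.0359 -9.931 ]
```

>>> play_rows:
  fingers: [0,255,255,255,255,255,255,255,255,255,255,255]
  linear:
    - [1,1,1]
    - [1,1,1]
    - [1,1,1]
    - [1,1,1]
    - [1,1,1]
    - [1,1,1]
    - [1,1,1]
    - [1,1,1]
    - [1,1,1]
    - [1,1,1]
    - [1,1,1]
    - [1,1,1]
  rot:
    - [0,0,0]
    - [0,0,0]
    - [0,0,0]
    - [0,0,0]
    - [0,0,0]
    - [0,0,0]
    - [0,0,0]
    - [0,0,0]
    - [0,0,0]
    - [0,0,0]
    - [0,0,0]
    - [0,0,0]

```text
time_s: 4.2
position: [0.4916, 0.282, 0.0026]
tcp_rot: [[-0.804, -0.594, 0.0], [-0.594, 0.804, -0.0], [-0.0, -0.0, -1.0]]
force: [0.5, -1.5, -0.2]
opening: 0.621
```

>>> play_rows:
  fingers: [255,255,255,255,255,255,255,255,255,255]
  linear:
    - [0,0,-3]
    - [0,0,-10]
    - [0,0,-25]
    - [0,0,-45]
    - [0,0,-65]
    - [0,0,-85]
    - [0,0,-105]
    - [0,0,-115]
    - [0,0,-120]
    - [0,0,-120]
  rot:
    - [0,0,0]
    - [0,0,0]
    - [0,0,0]
    - [0,0,0]
    - [0,0,0]
    - [0,0,0]
    - [0,0,0]
    - [0,0,0]
    - [0,0,0]
    - [0,0,0]

```text
time_s: 5.2
position: [0.4917, 0.2821, 0.1233]
tcp_rot: [[-0.804, -0.595, 0.001], [-0.595, 0.804, 0.0], [-0.001, -0.0, -1.0]]
force: [-0.0, 1.0, -2.3]
opening: 0.625
```

Run:
```python
from h import *
st();im=capture("wrist");save("w3.png",im,(200,200,360,320),5)
s=capture("side");save("s3.png",s,(230,250,380,390),5)
plan([.585,-.145,.123],-3)
```

```text
t 5.2 p [0.4917 0.2821 0.1233] yaw 126.48 z [ 0.0011  0.0004 -1.    ] F [-0.03  0.97 -2.32] M [ 0.055  0.128 -0.033] op 0.6253 q [  18.6   33.5   95.7    0.    50.7 -107.9]
shift [ 178.2 -399.1   -0.9] rot [ -0.07  -0.07 129.48] t 5.3 q [  18.5   33.6   95.8   -0.    50.7 -107.9]
```

View pics/w3.png

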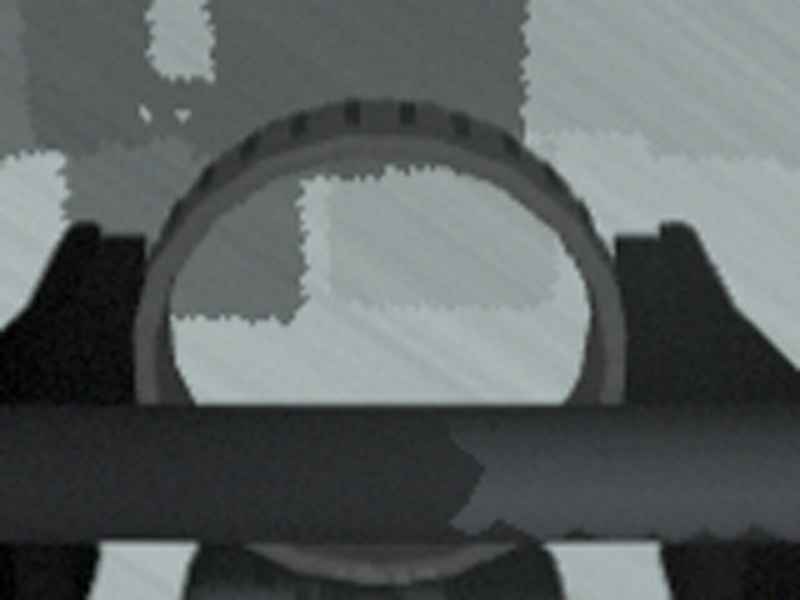

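View pics/s3.png

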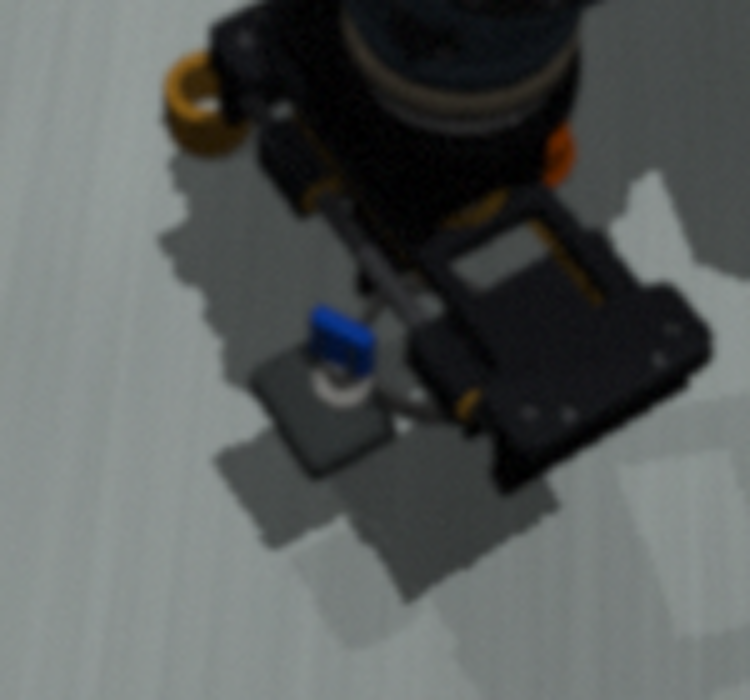

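Run:
```python
from h import *
s=st();R=np.array(s["tcp_rot"]);p=np.array(s["position"]);c=get_calibration("wrist")
g=lambda x,y,z:R.T@(atz(c,(200+x/5-.4,200+y/5-.4),z)-p)*1000
zt=p[2]+.0114
print("front top outer",g(380,135,zt),"front bottom outer",g(380,100,zt-.014),"back",g(380,583,zt),"L/R",g(137,345,zt),g(625,345,zt))
```

```text
t 5.3 p [0.491  0.2818 0.122 ] yaw 126.48 z [-0.0013 -0.0005 -1.    ] F [-0.   -0.38 -1.84] M [-0.     0.075  0.016] op 0.6204 q [  18.5   33.6   95.8   -0.    50.7 -107.9]
front top outer [ 25.1382   0.7862 -11.3664] front bottom outer [24.6292  0.7805  2.633 ] back [-29.8932   0.7246 -11.4394] L/R [  0.7095 -26.0609 -11.4094] [  0.6494  27.7985 -11.3881]
```

>>> play_rows:
  fingers: [255,255,255,255,255,255,255,255,255,255,255,255,255]
  linear:
    - [3,-7,-1]
    - [10,-22,-3]
    - [18,-40,-6]
    - [26,-58,-10]
    - [35,-78,-12]
    - [44,-98,-12]
    - [53,-118,-12]
    - [62,-138,-12]
    - [71,-158,-12]
    - [80,-178,-12]
    - [88,-196,-12]
    - [95,-210,-12]
    - [98,-217,-12]
  rot:
    - [0,0,2]
    - [0,0,6]
    - [0,0,11]
    - [0,0,17]
    - [0,0,23]
    - [0,0,29]
    - [0,0,35]
    - [0,0,41]
    - [0,0,47]
    - [0,0,53]
    - [0,0,58]
    - [0,0,62]
    - [0,0,64]

```text
time_s: 6.6
position: [0.5417, 0.0475, 0.1338]
tcp_rot: [[-0.885, 0.466, -0.001], [0.466, 0.885, -0.0], [0.001, -0.001, -1.0]]
force: [0.4, 0.4, -2.1]
opening: 0.624
```

Run:
```python
from h import *
st()
plan([.585,-.145,.135],-3)
```

```text
t 6.6 p [0.5417 0.0475 0.1338] yaw 62.21 z [-0.0014 -0.0001 -1.    ] F [ 0.35  0.38 -2.06] M [0.019 0.016 0.031] op 0.6236 q [ -6.8  31.2  98.5  -0.   50.4 -69. ]
shift [-128.1 -150.1   -1.2] rot [-0.08 -0.03 65.21] t 6.6 q [ -6.8  31.2  98.5  -0.   50.4 -69. ]
```

>>> play_rows:
  fingers: [255,255,255,255,255,255,255,255,255,255,255,255,255,255,255]
  linear:
    - [-4,-5,0]
    - [-12,-15,0]
    - [-23,-27,0]
    - [-34,-40,0]
    - [-46,-54,0]
    - [-58,-68,0]
    - [-70,-82,0]
    - [-82,-96,0]
    - [-94,-110,0]
    - [-105,-123,-1]
    - [-115,-135,-1]
    - [-123,-144,-1]
    - [-127,-149,-1]
    - [-128,-150,-1]
    - [-128,-150,-1]
  rot:
    - [0,0,2]
    - [0,0,6]
    - [0,0,11]
    - [0,0,17]
    - [0,0,23]
    - [0,0,29]
    - [0,0,35]
    - [0,0,41]
    - [0,0,47]
    - [0,0,53]
    - [0,0,58]
    - [0,0,62]
    - [0,0,64.5]
    - [0,0,65.2]
    - [0,0,65.2]

```text
time_s: 8.1
position: [0.5857, -0.1425, 0.1352]
tcp_rot: [[0.047, 0.999, -0.001], [0.999, -0.047, 0.001], [0.001, -0.001, -1.0]]
force: [0.1, 0.2, -1.2]
opening: 0.62
```

Run:
```python
from h import *
st();c=get_calibration("wrist");im=capture("wrist");np.savez("w4.npz",im=im,**c);save("w4.png",im,(190,170,370,305),4.4)
t=capture("top");save("t4.png",t,(270,160,400,260),6)
s=capture("side");save("s4.png",s,(220,110,340,210),6.5)
```

```text
t 8.1 p [ 0.5857 -0.1425  0.1352] yaw -2.71 z [-0.0007  0.0006 -1.    ] F [ 0.07  0.24 -1.21] M [-0.066  0.102 -0.014] op 0.6205 q [-24.3  34.8  89.9   0.   55.4 -21.6]
```

View pics/w4.png

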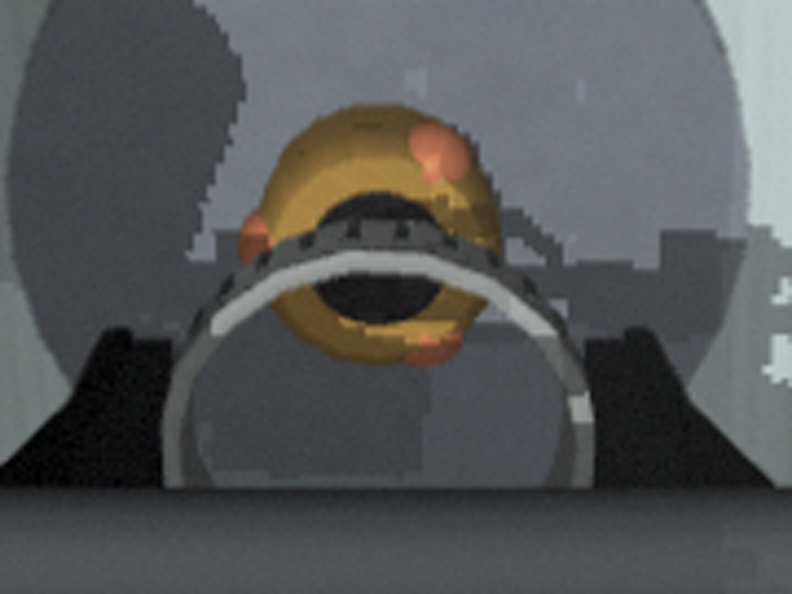

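View pics/s4.png

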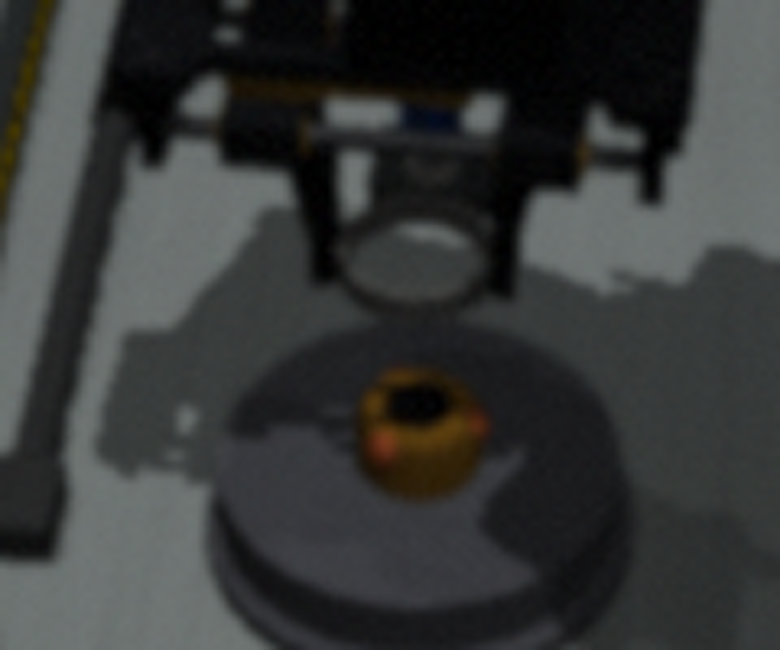

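View pics/t4.png

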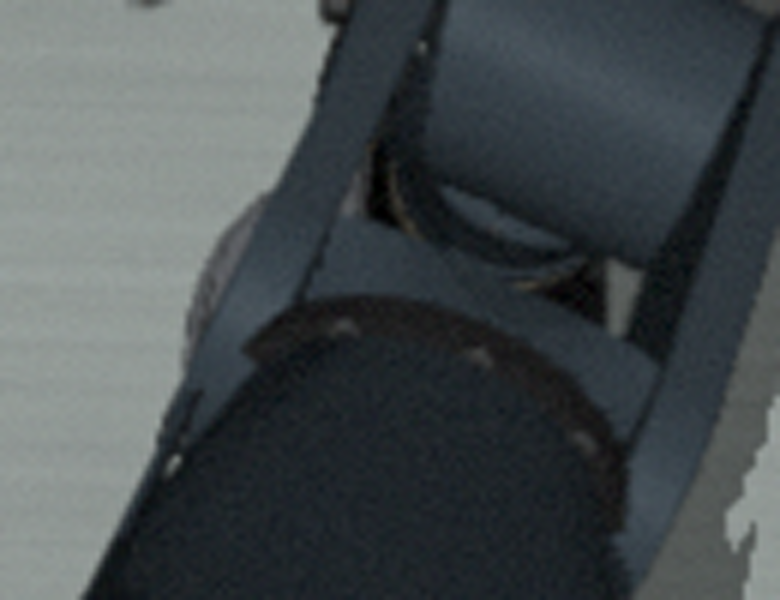

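Run:
```python
from h import *
s=st();R=np.array(s["tcp_rot"]);p=np.array(s["position"]);c=dict(np.load("w4.npz"))
g=lambda x,y,z:R.T@(atz(c,(190+x/4.4-.4,170+y/4.4-.4),z)-p)*1000
zt=p[2]+.0114
print("ring front top outer",g(378,250,zt),"bot outer",g(378,221,zt-.014),"inner top",g(378,272,zt),"L/R",g(163,430,zt),g(595,430,zt))
print("hole c",g(379,258,.067),"hole T/B",g(379,190,.067),g(379,325,.067),"L/R",g(313,258,.067),g(445,258,.067))
print("stub body L/R z62",g(262,235,.062),g(500,235,.062), "body top/bottom edge", g(379,103,.04))
print("top rim 39mm bottom",g(379,340,.067),g(379,362,.062))
print("world hole",atz(c,(190+379/4.4-.4,170+258/4.4-.4),.067))
# cover extents
print("cover L/R",g(8,170,.04),g(750,170,.04))
```

```text
t 8.25 p [ 0.5857 -0.1421  0.1354] yaw -2.66 z [-0.0007  0.0005 -1.    ] F [ 0.88 -0.45 -2.48] M [-0.027  0.022 -0.035] op 0.6266 q [-24.3  34.7  89.9   0.   55.4 -21.6]
ring front top outer [ 26.4425  -0.0539 -11.3886] bot outer [25.7129 -0.0383  2.6111] inner top [ 23.6541  -0.0593 -11.3898] L/R [  2.7649 -26.9752 -11.38  ] [  2.6454  27.0324 -11.4178]
hole c [-1.8922  0.1718 68.3837] hole T/B [11.0729  0.194  68.3893] [-15.0647   0.1492  68.378 ] L/R [ -1.8684 -11.9291  68.3922] [-1.9195 12.2735 68.3752]
stub body L/R z62 [  0.9632 -21.6239  73.4002] [ 0.8698 22.7458 73.3691] body top/bottom edge [21.2648  0.2639 95.3936]
top rim 39mm bottom [-18.071    0.1441  68.3768] [-24.6793   0.1425  73.3739]
world hole [ 0.5857 -0.144   0.067 ]
cover L/R [  7.7004 -74.596   95.4401] [ 7.3916 75.1076 95.3353]
```

The ring and the stub hole share the same column, about 379 in the crop. They also agree in depth to within a millimetre, so I'll descend to just above the stub and look again.

>>> play_rows:
  fingers: [255,255,255,255,255,255,255,255,255]
  linear:
    - [0,0,5]
    - [0,0,15]
    - [0,0,27]
    - [0,0,39]
    - [0,0,49]
    - [0,0,56]
    - [0,0,60]
    - [0,0,61]
    - [0,0,61]
  rot:
    - [0,0,0]
    - [0,0,0]
    - [0,0,0]
    - [0,0,0]
    - [0,0,0]
    - [0,0,0]
    - [0,0,0]
    - [0,0,0]
    - [0,0,0]

```text
time_s: 9.15
position: [0.5862, -0.143, 0.0746]
tcp_rot: [[0.048, 0.999, 0.0], [0.999, -0.048, -0.0], [-0.0, 0.0, -1.0]]
force: [0.1, -0.5, -1.3]
opening: 0.623
```

Run:
```python
from h import *
st();c=get_calibration("wrist");im=capture("wrist");np.savez("w5.npz",im=im,**c);save("w5.png",im,(200,200,350,312),5)
s=capture("side");save("s5.png",s,(240,120,330,195),8)
```

```text
t 9.15 p [ 0.5862 -0.143   0.0746] yaw -2.72 z [ 0.0003 -0.0001 -1.    ] F [ 0.13 -0.54 -1.3 ] M [-0.12   0.033  0.051] op 0.623 q [-24.3  39.8  91.9   0.   48.3 -21.6]
```

View pics/w5.png

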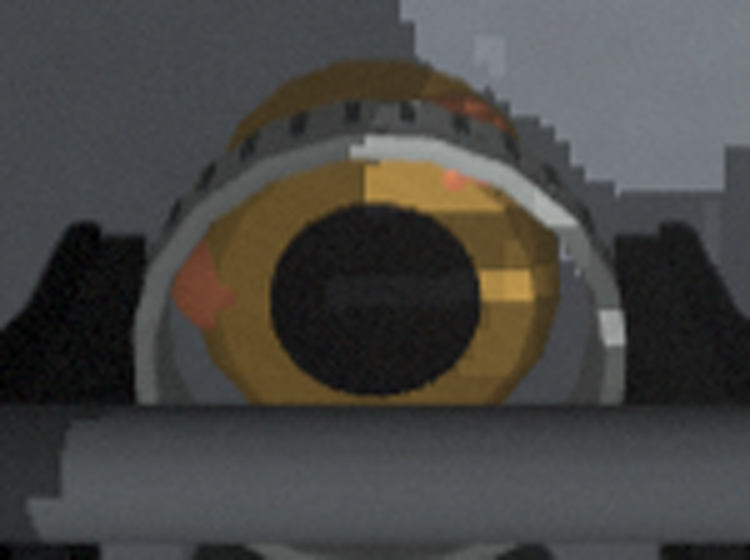

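View pics/s5.png

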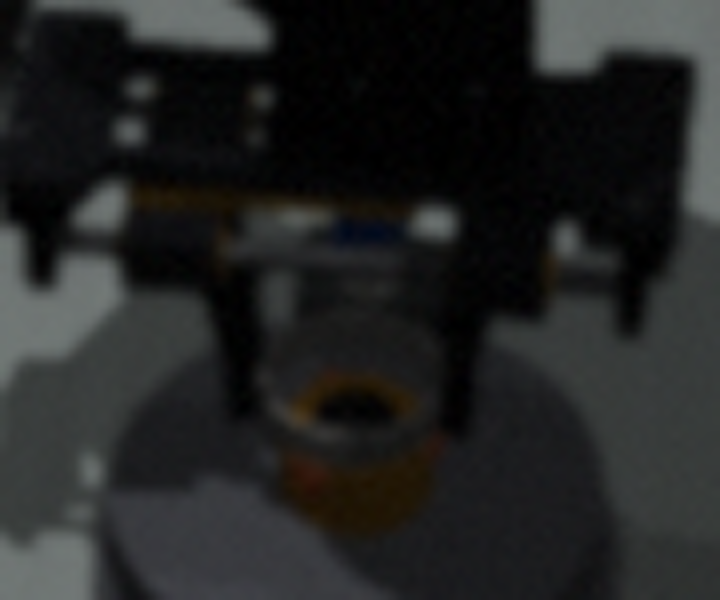

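Run:
```python
from h import *
s=st();R=np.array(s["tcp_rot"]);p=np.array(s["position"]);c=dict(np.load("w5.npz"))
g=lambda x,y,z:(R.T@(atz(c,(200+x/5-.4,200+y/5-.4),z)-p)*1000).round(2)
zt=p[2]+.0114
print("ring front top outer",g(378,135,zt),"inner top",g(378,160,zt),"bot outer",g(378,100,zt-.014),"L/R",g(135,345,zt),g(626,345,zt))
print("hole T/B",g(376,203,.067),g(376,397,.067),"L/R",g(272,300,.067),g(480,300,.067))
print("stub foot front",g(376,60,.04),"taper bottom R",g(558,260,.062),"L~",g(200,270,.062))
```

```text
t 9.25 p [ 0.5864 -0.1431  0.075 ] yaw -2.72 z [ 0.001  -0.0005 -1.    ] F [ 0.17 -0.45 -2.28] M [-0.089  0.073  0.013] op 0.6215 q [-24.3  39.8  91.9  -0.   48.3 -21.6]
ring front top outer [ 26.85  -0.52 -11.41] inner top [ 24.07  -0.53 -11.41] bot outer [26.35 -0.53  2.59] L/R [  2.53 -27.27 -11.43] [  2.43  26.72 -11.37]
hole T/B [11.69 -0.79  8.03] [-14.35  -0.84   8.04] L/R [ -1.04 -13.59   8.02] [-1.08 11.96  8.05]
stub foot front [21.95 -0.82 35.02] taper bottom R [ 2.05 22.01 13.05] L~ [  0.77 -22.94  13.01]
```

>>> play_rows:
  fingers: [255,255,255,255,255,255,255,255,255,255]
  linear:
    - [-0.3,-0.5,1]
    - [-0.3,-0.5,3]
    - [-0.3,-0.5,5]
    - [-0.3,-0.5,7]
    - [-0.3,-0.5,8]
    - [-0.3,-0.5,9]
    - [-0.3,-0.5,10]
    - [-0.3,-0.5,11]
    - [-0.3,-0.5,12]
    - [-0.3,-0.5,12]
  rot:
    - [0,0,0]
    - [0,0,0]
    - [0,0,0]
    - [0,0,0]
    - [0,0,0]
    - [0,0,0]
    - [0,0,0]
    - [0,0,0]
    - [0,0,0]
    - [0,0,0]

```text
time_s: 10.25
position: [0.5857, -0.1434, 0.0633]
tcp_rot: [[0.047, 0.999, 0.001], [0.999, -0.047, -0.001], [-0.001, 0.001, -1.0]]
force: [-1.2, 0.6, 5.2]
opening: 0.622
```

Run:
```python
from h import *
st();c=get_calibration("wrist");im=capture("wrist");np.savez("w6.npz",im=im,**c);save("w6.png",im,(200,200,350,312),5)
```

```text
t 10.25 p [ 0.5857 -0.1434  0.0633] yaw -2.72 z [ 0.0008 -0.0005 -1.    ] F [-1.22  0.57  5.17] M [-0.07   0.265  0.02 ] op 0.622 q [-24.4  40.8  92.3  -0.   46.9 -21.6]
```

View pics/w6.png

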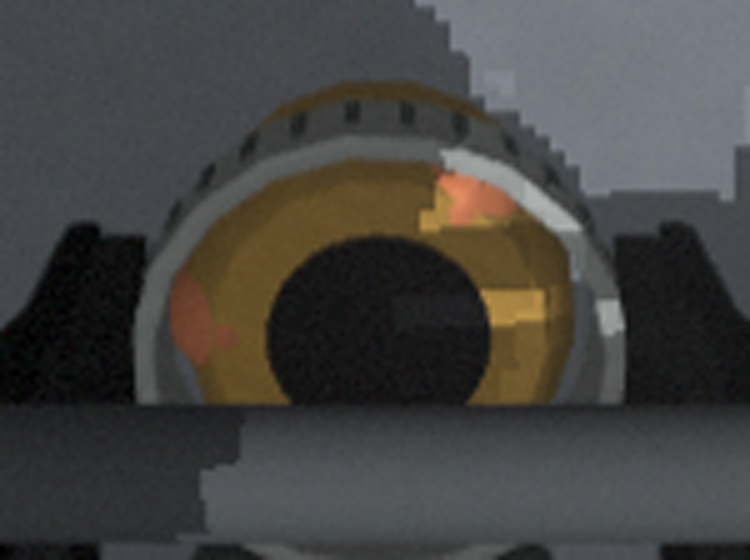

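The stub is inside the ring, the barbs at about (192,315) and (470,195) are within the band, and the first contact force is about 6 N. I'll continue slowly.

>>> play_rows:
  fingers: [255,255,255,255,255,255,255]
  linear:
    - [0,0,0.7]
    - [0,0,1.4]
    - [0,0,2.1]
    - [0,0,2.8]
    - [0,0,3.5]
    - [0,0,4]
    - [0,0,4]
  rot:
    - [0,0,0]
    - [0,0,0]
    - [0,0,0]
    - [0,0,0]
    - [0,0,0]
    - [0,0,0]
    - [0,0,0]

```text
time_s: 11.0
position: [0.5855, -0.1432, 0.0583]
tcp_rot: [[0.047, 0.999, -0.0], [0.999, -0.047, -0.0], [-0.0, -0.0, -1.0]]
force: [-1.4, -0.6, 2.3]
opening: 0.627
```

Run:
```python
from h import *
st();c=get_calibration("wrist");im=capture("wrist");np.savez("w7.npz",im=im,**c);save("w7.png",im,(200,200,350,312),5)
```

```text
t 11.0 p [ 0.5855 -0.1432  0.0583] yaw -2.72 z [-0.0001 -0.     -1.    ] F [-1.4  -0.63  2.26] M [-0.082  0.211  0.042] op 0.627 q [-24.4  41.2  92.4  -0.   46.4 -21.6]
```

View pics/w7.png

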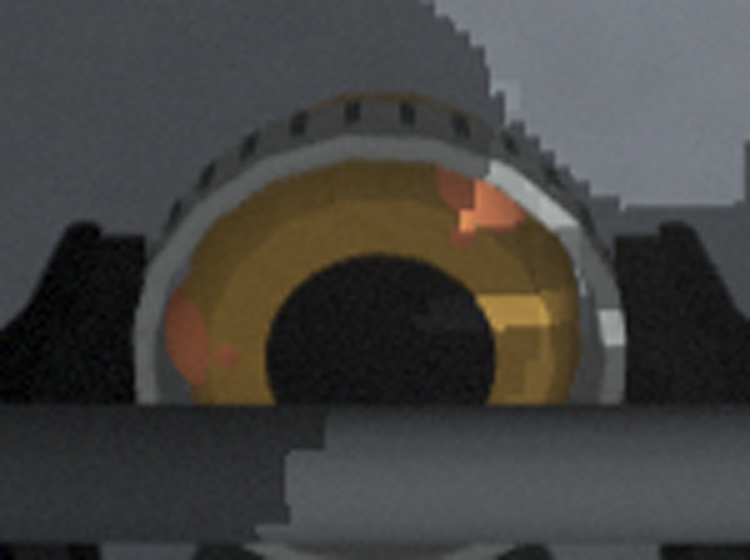

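>>> play_rows:
  fingers: [255,255,255,255,255,255,255,255,255,255,255,255]
  linear:
    - [0,0,0.8]
    - [0,0,1.6]
    - [0,0,2.4]
    - [0,0,3.2]
    - [0,0,4]
    - [0,0,4.8]
    - [0,0,5.6]
    - [0,0,6.4]
    - [0,0,7.2]
    - [0,0,8]
    - [0,0,8.8]
    - [0,0,9]
  rot:
    - [0,0,0]
    - [0,0,0]
    - [0,0,0]
    - [0,0,0]
    - [0,0,0]
    - [0,0,0]
    - [0,0,0]
    - [0,0,0]
    - [0,0,0]
    - [0,0,0]
    - [0,0,0]
    - [0,0,0]

```text
time_s: 12.25
position: [0.5854, -0.1432, 0.0494]
tcp_rot: [[0.048, 0.999, -0.0], [0.999, -0.048, 0.0], [0.0, -0.0, -1.0]]
force: [-1.9, 0.7, 4.3]
opening: 0.622
```

Run:
```python
from h import *
st();c=get_calibration("wrist");im=capture("wrist");np.savez("w8.npz",im=im,**c);save("w8.png",im,(200,200,350,312),5)
s=capture("side");save("s8.png",s,(240,120,330,195),8)
```

```text
t 12.25 p [ 0.5854 -0.1432  0.0494] yaw -2.73 z [-0.0001  0.0001 -1.    ] F [-1.88  0.7   4.27] M [-0.011  0.259 -0.01 ] op 0.6216 q [-24.4  42.   92.6   0.   45.4 -21.6]
```

View pics/w8.png

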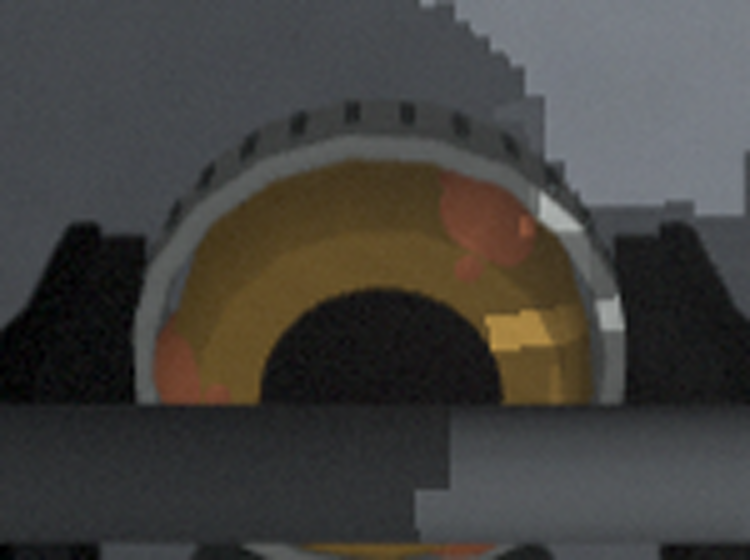

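View pics/s8.png

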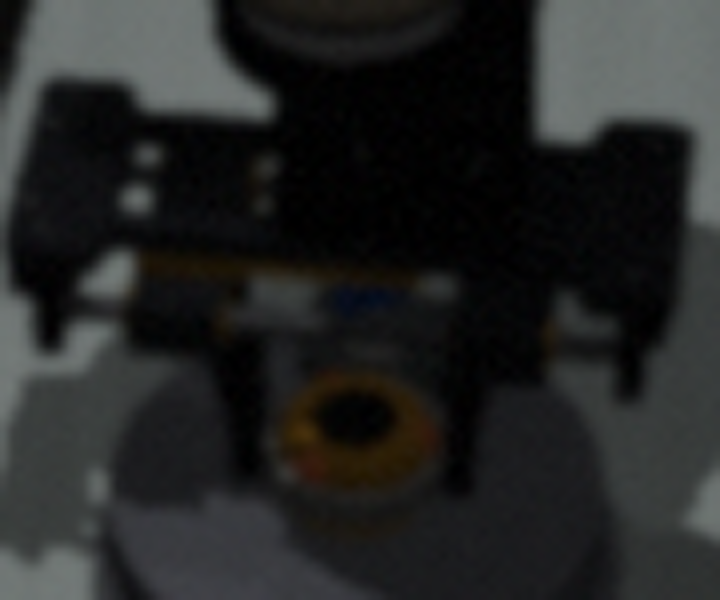

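>>> play_rows:
  fingers: [255,255,255,255,255,255,255,255,255,255,255,255]
  linear:
    - [0,0,0.6]
    - [0,0,1.2]
    - [0,0,1.8]
    - [0,0,2.4]
    - [0,0,3]
    - [0,0,3.6]
    - [0,0,4.1]
    - [0,0,4.5]
    - [0,0,4.9]
    - [0,0,5.3]
    - [0,0,5.6]
    - [0,0,5.6]
  rot:
    - [0,0,0]
    - [0,0,0]
    - [0,0,0]
    - [0,0,0]
    - [0,0,0]
    - [0,0,0]
    - [0,0,0]
    - [0,0,0]
    - [0,0,0]
    - [0,0,0]
    - [0,0,0]
    - [0,0,0]

```text
time_s: 13.55
position: [0.5854, -0.1431, 0.0438]
tcp_rot: [[0.048, 0.999, -0.0], [0.999, -0.048, 0.0], [0.0, -0.0, -1.0]]
force: [0.2, 0.0, -1.4]
opening: 0.624
```

>>> play_rows:
  fingers: [255,255,255,255,255]
  linear:
    - [0,0,0.25]
    - [0,0,0.5]
    - [0,0,0.75]
    - [0,0,1]
    - [0,0,1]
  rot:
    - [0,0,0]
    - [0,0,0]
    - [0,0,0]
    - [0,0,0]
    - [0,0,0]

```text
time_s: 14.05
position: [0.5855, -0.1432, 0.0429]
tcp_rot: [[0.047, 0.999, -0.0], [0.999, -0.047, -0.0], [-0.0, -0.0, -1.0]]
force: [0.1, 0.1, -1.7]
opening: 0.623
```

Run:
```python
from h import *
st()
```

```text
t 14.05 p [ 0.5855 -0.1432  0.0429] yaw -2.72 z [-0. -0. -1.] F [ 0.07  0.15 -1.74] M [-0.069  0.037  0.004] op 0.6228 q [-24.4  42.6  92.7  -0.   44.7 -21.6]
```

>>> play_rows:
  fingers: [255,255,255,255]
  linear:
    - [0,0,0.2]
    - [0,0,0.4]
    - [0,0,0.6]
    - [0,0,0.6]
  rot:
    - [0,0,0]
    - [0,0,0]
    - [0,0,0]
    - [0,0,0]

```text
time_s: 14.45
position: [0.5855, -0.1432, 0.0426]
tcp_rot: [[0.047, 0.999, 0.0], [0.999, -0.047, -0.0], [-0.0, 0.0, -1.0]]
force: [-0.3, 0.7, 0.2]
opening: 0.623
```

>>> play_rows:
  fingers: [255,255,255,255]
  linear:
    - [0,0,0.2]
    - [0,0,0.4]
    - [0,0,0.4]
    - [0,0,0.4]
  rot:
    - [0,0,0]
    - [0,0,0]
    - [0,0,0]
    - [0,0,0]

```text
time_s: 14.85
position: [0.5855, -0.1432, 0.0425]
tcp_rot: [[0.048, 0.999, 0.0], [0.999, -0.048, -0.0], [-0.0, 0.0, -1.0]]
force: [-2.3, 1.5, 6.0]
opening: 0.624
```

It has landed at about 6 N, so I'll release the ring and go up.

>>> play_rows:
  fingers: [180,60,0,0,0,0,0,0,0,0,0,0,0,0]
  linear:
    - [0,0,0]
    - [0,0,0]
    - [0,0,0]
    - [0,0,0]
    - [0,0,0]
    - [0,0,-5]
    - [0,0,-15]
    - [0,0,-35]
    - [0,0,-60]
    - [-10,0,-85]
    - [-25,0,-110]
    - [-40,0,-130]
    - [-45,0,-135]
    - [-45,0,-135]
  rot:
    - [0,0,0]
    - [0,0,0]
    - [0,0,0]
    - [0,0,0]
    - [0,0,0]
    - [0,0,0]
    - [0,0,0]
    - [0,0,0]
    - [0,0,0]
    - [0,0,0]
    - [0,0,0]
    - [0,0,0]
    - [0,0,0]
    - [0,0,0]

```text
time_s: 16.25
position: [0.5838, -0.1889, 0.1782]
tcp_rot: [[0.049, 0.999, 0.002], [0.999, -0.049, -0.001], [-0.001, 0.003, -1.0]]
force: [-1.0, -0.3, -1.2]
opening: 1.001
```

Run:
```python
from h import *
st();c=get_calibration("wrist");im=capture("wrist");np.savez("w9.npz",im=im,**c);save("w9.png",im,(190,120,370,255),4.4)
s=capture("side");save("s9.png",s,(235,130,335,210),8)
```

```text
t 16.25 p [ 0.5838 -0.1889  0.1782] yaw -2.8 z [ 0.0025 -0.0012 -1.    ] F [-1.02 -0.25 -1.23] M [-0.13  -0.022  0.025] op 1.0014 q [-28.4  32.2  86.4   0.   61.2 -25.6]
```

View pics/w9.png

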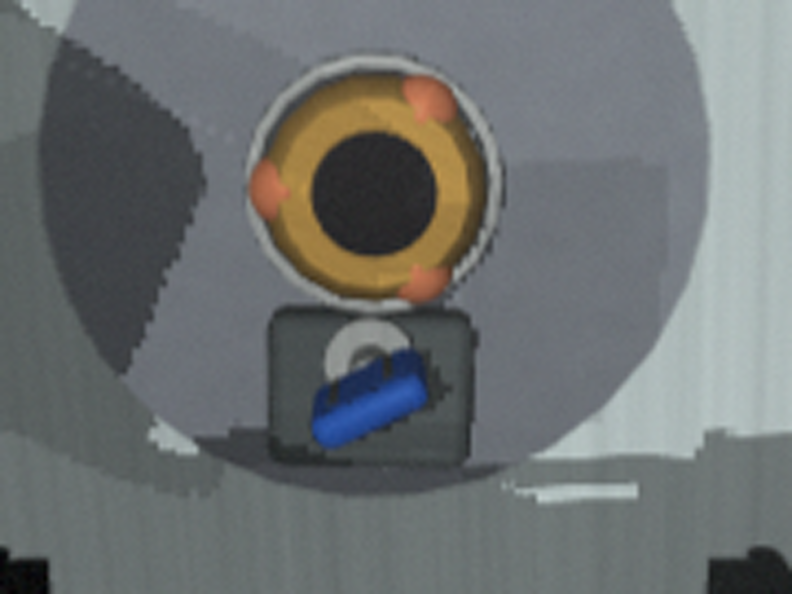

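View pics/s9.png

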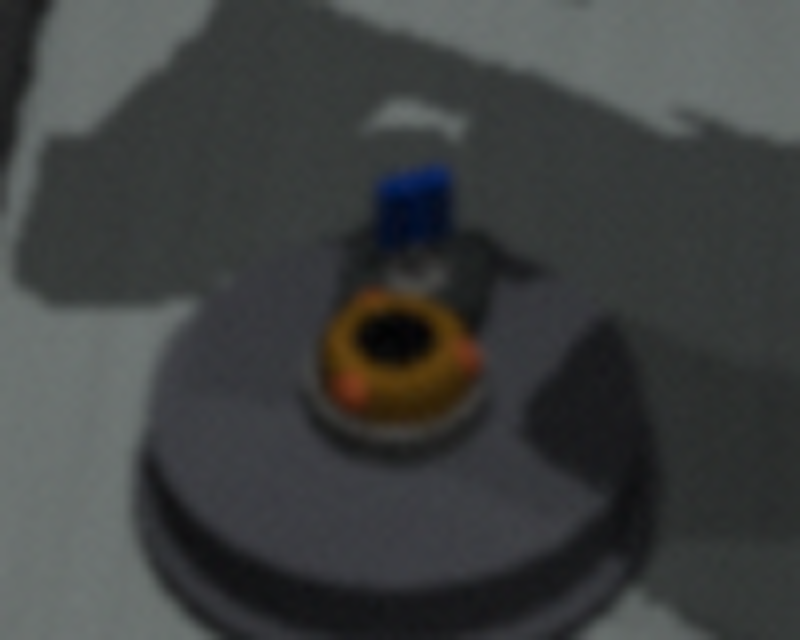

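The band is home and flat with all three barbs above it, and the key is at (371,412) in the crop. Next I'll measure the key.

Run:
```python
from h import *
im=np.load("w9.npz")["im"];save("w9c.png",im,(245,185,305,230),13)
```

```text
(no output)
```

View pics/w9c.png

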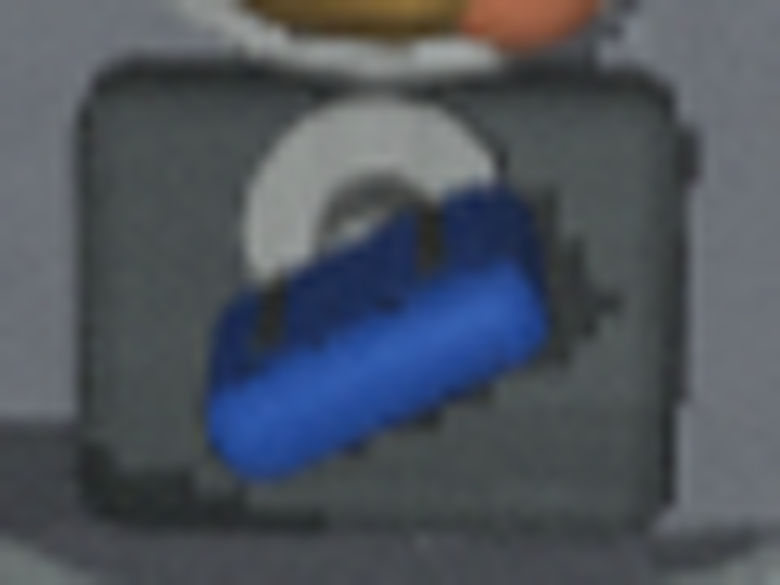

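Run:
```python
from h import *
c=dict(np.load("w9.npz"));g=lambda x,y,z:atz(c,(245+x/13-.46,185+y/13-.46),z)
K0=g(380,370,.098);print("key",K0)
for a,b in [((210,400),(515,260)),((250,480),(550,335))]:
    d=g(*b,.098)-g(*a,.098);yk=np.degrees(np.arctan2(d[1],d[0]));print("key y yaw",yk,np.linalg.norm(d))
print("hous x", g(80,300,.056),g(680,300,.056))
g2=lambda x,y,z:atz(c,(190+x/4.4-.4,120+y/4.4-.4),z)
print("ring",(g2(246,185,.054)+g2(502,185,.054))/2,(g2(375,55,.054)+g2(375,313,.054))/2,"hole",g2(374,194,.067))
st()
```

```text
key [ 0.5829 -0.1812  0.098 ]
key y yaw 22.531255530482937 0.021683455789981848
key y yaw 23.855431393407578 0.021668562559453288
hous x [ 0.56   -0.1867  0.056 ] [ 0.605 -0.189  0.056]
ring [ 0.5855 -0.1435  0.054 ] [ 0.5857 -0.144   0.054 ] hole [ 0.5855 -0.1439  0.067 ]
t 16.35 p [ 0.5825 -0.1873  0.1762] yaw -2.73 z [-0.0017  0.0014 -1.    ] F [-0.04  0.06  0.02] M [-0.13   0.023 -0.018] op 0.9976 q [-28.3  32.4  86.6   0.   61.2 -25.6]
```

Run:
```python
from h import *
plan([.5835,-.1815,.125],113.2)
```

```text
shift [ 5.8  0.8 51.2] rot [   0.01   -0.15 -115.93] t 16.35 q [-28.3  32.4  86.6   0.   61.2 -25.6]
```

>>> play_rows:
  fingers: [0,0,0,0,0,0,0,0,0,0,0,0,0,0,0,0,0,0,0]
  linear:
    - [1,0,3]
    - [2,0,6]
    - [3,0,10]
    - [4,0,15]
    - [5,0,20]
    - [6,1,25]
    - [6,1,30]
    - [6,1,35]
    - [6,1,40]
    - [6,1,45]
    - [6,1,48]
    - [6,1,51]
    - [6,1,51]
    - [6,1,51]
    - [6,1,51]
    - [6,1,51]
    - [6,1,51]
    - [6,1,51]
    - [6,1,51]
  rot:
    - [0,0,-4]
    - [0,0,-11]
    - [0,0,-18]
    - [0,0,-25]
    - [0,0,-32]
    - [0,0,-39]
    - [0,0,-46]
    - [0,0,-53]
    - [0,0,-60]
    - [0,0,-67]
    - [0,0,-74]
    - [0,0,-81]
    - [0,0,-88]
    - [0,0,-95]
    - [0,0,-102]
    - [0,0,-109]
    - [0,0,-115]
    - [0,0,-116]
    - [0,0,-116]

```text
time_s: 18.25
position: [0.5839, -0.1812, 0.1248]
tcp_rot: [[-0.919, -0.394, -0.002], [-0.394, 0.919, 0.001], [0.001, 0.002, -1.0]]
force: [-0.1, -0.3, 0.8]
opening: 0.997
```

Run:
```python
from h import *
st();c=get_calibration("wrist");im=capture("wrist");np.savez("w10.npz",im=im,**c);save("w10.png",im,None,1.4)
```

```text
t 18.25 p [ 0.5839 -0.1812  0.1248] yaw 113.22 z [-0.0021  0.0013 -1.    ] F [-0.14 -0.33  0.79] M [ 0.064  0.021 -0.018] op 0.9973 q [ -27.7   36.2   88.9    0.    55.  -140.9]
```

View pics/w10.png

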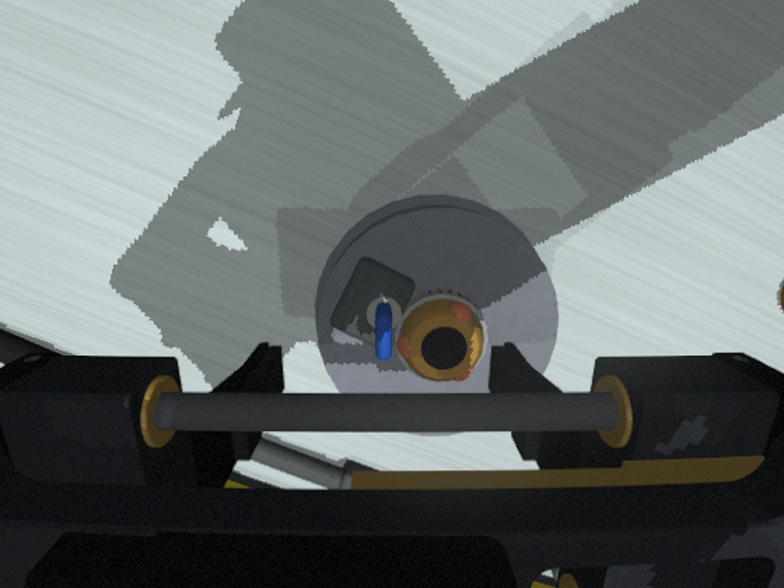

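The key appears upright at about x=384 in the picture, midway between the fingers and aligned with the pads.

Run:
```python
from h import *
im=np.load("w10.npz")["im"];save("w10c.png",im,(245,200,305,265),9)
```

```text
(no output)
```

View pics/w10c.png

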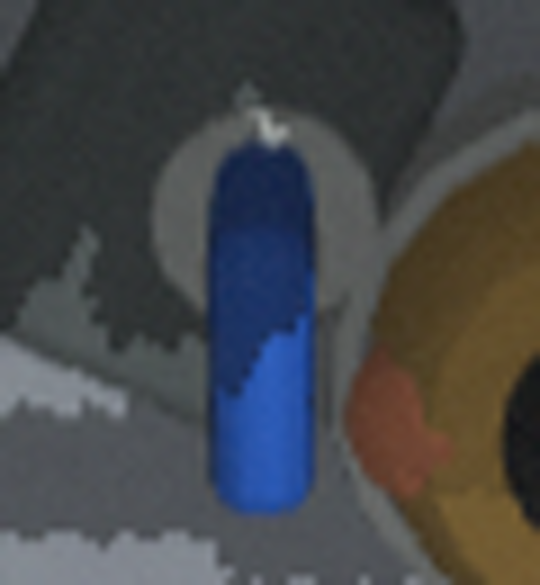

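Run:
```python
from h import *
s=st();R=np.array(s["tcp_rot"]);p=np.array(s["position"]);c=dict(np.load("w10.npz"))
g=lambda x,y,z:(R.T@(atz(c,(245+x/9-.45,200+y/9-.45),z)-p)*1000).round(2)
print(g(262,212,.098),g(262,512,.098),g(208,362,.098),g(315,362,.098),atz(c,(245+262/9-.45,200+362/9-.45),.098))
```

```text
t 18.3 p [ 0.5841 -0.1814  0.1251] yaw 113.2 z [-0.0017  0.001  -1.    ] F [0.4  0.56 0.35] M [0.095 0.015 0.008] op 0.9993 q [ -27.7   36.2   88.9    0.    55.1 -140.9]
[14.89 -0.14 27.09] [-8.98 -0.21 27.07] [ 3.17 -4.19 27.08] [ 3.15  3.77 27.09] [ 0.5812 -0.1828  0.098 ]
```

Run:
```python
from h import *
im=np.load("w10.npz")["im"];save("w10d.png",im,(280,210,355,275),9)
```

```text
(no output)
```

View pics/w10d.png

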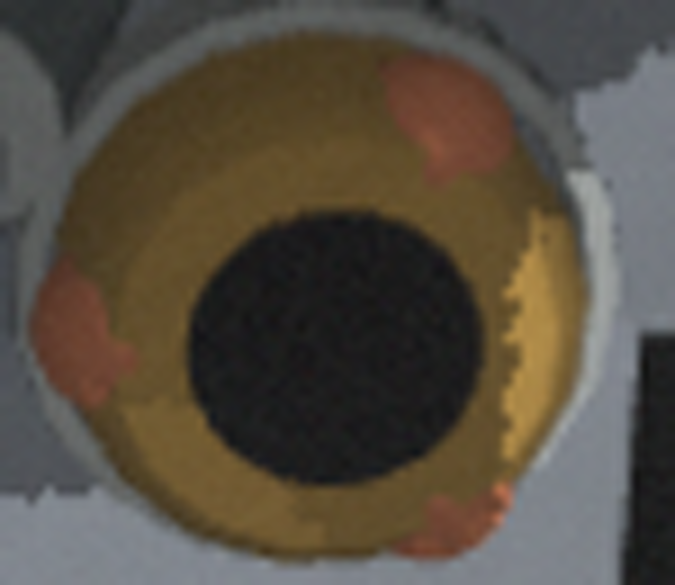

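Run:
```python
from h import *
c=dict(np.load("w10.npz"))
g=lambda x,y,z:atz(c,(280+x/9-.45,210+y/9-.45),z)
h=g(336,347,.067);print("hole",h)
k=atz(c,(245+262/9-.45,200+362/9-.45),.098);print("key-hole",k-h,np.linalg.norm((k-h)[:2]))
print("ring L/R mid z54",(g(20,270,.054)+g(612,270,.054))/2,"T",g(330,8,.054))
```

```text
hole [ 0.5854 -0.1442  0.067 ]
key-hole [-0.0042 -0.0386  0.031 ] 0.03884782057079724
ring L/R mid z54 [ 0.5834 -0.1451  0.054 ] T [ 0.5604 -0.1547  0.054 ]
```

>>> play_rows:
  fingers: [0,0,0,0,0,0,0,0,0,0]
  linear:
    - [1.5,0,5]
    - [1.5,0,13]
    - [1.5,0,22]
    - [1.5,0,31]
    - [1.5,0,40]
    - [1.5,0,46]
    - [1.5,0,50]
    - [1.5,0,52.5]
    - [1.5,0,52.5]
    - [1.5,0,52.5]
  rot:
    - [0,0,0]
    - [0,0,0]
    - [0,0,0]
    - [0,0,0]
    - [0,0,0]
    - [0,0,0]
    - [0,0,0]
    - [0,0,0]
    - [0,0,0]
    - [0,0,0]

```text
time_s: 19.3
position: [0.5835, -0.1829, 0.0737]
tcp_rot: [[-0.919, -0.395, 0.001], [-0.395, 0.919, -0.0], [-0.0, -0.0, -1.0]]
force: [0.2, -0.0, 0.3]
opening: 1.002
```

Run:
```python
from h import *
st();c=get_calibration("wrist");im=capture("wrist");np.savez("w11.npz",im=im,**c);save("w11.png",im,(190,180,370,315),4.4)
M=[]
for i in range(6):
    capture("side");s=bot.read_state();M.append(np.r_[s["moment"],s["force"]])
M=np.array(M);print(M.mean(0),M.std(0));np.save("M0.npy",M)
```

```text
t 19.3 p [ 0.5835 -0.1829  0.0737] yaw 113.28 z [ 0.0005 -0.0003 -1.    ] F [ 0.2  -0.02  0.3 ] M [0.099 0.055 0.004] op 1.0016 q [ -27.9   40.3   90.7   -0.    48.9 -141.1]
[ 0.0668  0.0275  0.0044  0.1438  0.1108 -0.1194] [0.0192 0.0279 0.0272 0.4195 0.4949 0.5957]
```

View pics/w11.png

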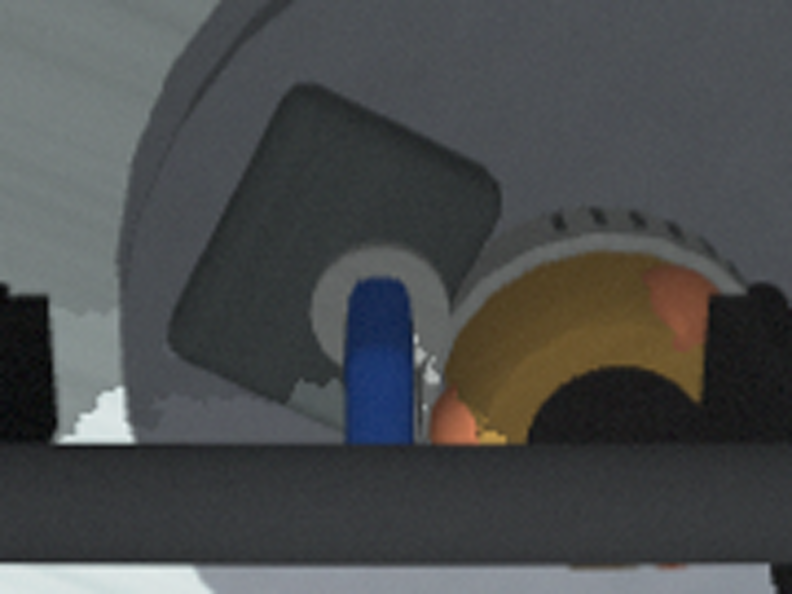

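Run:
```python
from h import *
s=st();R=np.array(s["tcp_rot"]);p=np.array(s["position"]);c=dict(np.load("w11.npz"))
g=lambda x,y,z:(R.T@(atz(c,(190+x/4.4-.4,180+y/4.4-.4),z)-p)*1000).round(2)
print("key front top",g(379,345,.098),"bottom front",g(379,278,.072),"disc front",g(381,242,.058),"L/R",g(312,312,.058),g(450,312,.058))
k=np.array([.5826,-.182,p[2]]);print(R.T@(k-p)*1000)
```

```text
t 19.65 p [ 0.5833 -0.1828  0.0737] yaw 113.28 z [ 0.0004 -0.0002 -1.    ] F [ 0.22  1.1  -0.5 ] M [ 0.056  0.067 -0.021] op 0.9983 q [ -27.9   40.3   90.7   -0.    48.9 -141.1]
key front top [ 13.09   0.81 -24.34] bottom front [10.85  0.81  1.66] disc front [10.77  1.1  15.66] L/R [-0.02 -8.9  15.66] [-0.04 11.09 15.66]
[ 0.3591  1.0256 -0.0004]
```

>>> play_rows:
  fingers: [0,0,255,255,255,255,255,255,255,255,255,255,255,255]
  linear:
    - [0.5,0.8,1]
    - [0.5,0.8,1]
    - [0.5,0.8,1]
    - [0.5,0.8,1]
    - [0.5,0.8,1]
    - [0.5,0.8,1]
    - [0.5,0.8,1]
    - [0.5,0.8,1]
    - [0.5,0.8,1]
    - [0.5,0.8,1]
    - [0.5,0.8,1]
    - [0.5,0.8,1]
    - [0.5,0.8,1]
    - [0.5,0.8,1]
  rot:
    - [0,0,0]
    - [0,0,0]
    - [0,0,0]
    - [0,0,0]
    - [0,0,0]
    - [0,0,0]
    - [0,0,0]
    - [0,0,0]
    - [0,0,0]
    - [0,0,0]
    - [0,0,0]
    - [0,0,0]
    - [0,0,0]
    - [0,0,0]

```text
time_s: 21.05
position: [0.5826, -0.1824, 0.0725]
tcp_rot: [[-0.919, -0.395, 0.0], [-0.395, 0.919, -0.0], [-0.0, -0.0, -1.0]]
force: [-0.8, 1.1, -0.8]
opening: 0.092
```

```bash
cat >> h.py <<'E'
def samp(n=5):
    s=bot.read_state();M=[np.r_[s["moment"],s["force"]]];Y=[]
    for i in range(n):
        R=np.array(s["tcp_rot"]);Y.append(np.degrees(np.arctan2(R[1,1],R[0,1])))
        capture("side");s=bot.read_state();M.append(np.r_[s["moment"],s["force"]])
    M=np.array(M);R=np.array(s["tcp_rot"])
    print("t",round(s["time_s"],2),"yaw",round(np.mean(Y),2),"Mz",M[:,2].round(3),"mean",M[:,2].mean().round(3),"F",M[:,3:].mean(0).round(2),"p",s["position"],"op",round(s["opening"],3),"j6",s["joint_positions"][5].round(1))
E
python3 -c "
from h import *
samp(4)"
```

```text
t 21.25 yaw 113.28 Mz [ 0.032  0.003 -0.03   0.057  0.076] mean 0.028 F [ 0.13 -0.19 -0.15] p [ 0.5826 -0.1824  0.0725] op 0.087 j6 -141.1
```

>>> play_rows:
  fingers: [255,255,255,255,255]
  linear:
    - [0,0,0]
    - [0,0,0]
    - [0,0,0]
    - [0,0,0]
    - [0,0,0]
  rot:
    - [0,0,4]
    - [0,0,10]
    - [0,0,16]
    - [0,0,21]
    - [0,0,24]

```text
time_s: 21.75
position: [0.5819, -0.1821, 0.0725]
tcp_rot: [[-1.0, 0.015, -0.001], [0.015, 1.0, 0.0], [0.001, 0.0, -1.0]]
force: [-0.6, -0.7, 1.8]
opening: 0.087
```

```bash
python3 -c "
from h import *
samp(4)"
```

```text
t 21.95 yaw 89.22 Mz [ 0.134  0.118  0.017  0.032 -0.015] mean 0.057 F [-1.28 -0.45  1.53] p [ 0.582  -0.1822  0.0724] op 0.091 j6 -117.2
```

```bash
cat >> h.py <<'E'
def q():
    s=bot.read_state();R=np.array(s["tcp_rot"])
    l="t %.2f yaw %.2f Mz %.3f tau6 %.4f F %s op %.3f qv6 %.2f"%(s["time_s"],np.degrees(np.arctan2(R[1,1],R[0,1])),s["moment"][2],s["tau"][5],np.array(s["force"]).round(1),s["opening"],s["qvel"][5])
    print(l);open("log.txt","a").write(l+"\n")
E
python3 -c "
from h import *
q()"
```

```text
t 21.95 yaw 89.34 Mz -0.015 tau6 -0.0024 F [-1.5 -0.7  2. ] op 0.091 qv6 0.13
```

>>> play_rows:
  fingers: [255,255]
  linear:
    - [0,0,0]
    - [0,0,0]
  rot:
    - [0,0,3]
    - [0,0,6]

```text
time_s: 22.15
position: [0.582, -0.1822, 0.0725]
tcp_rot: [[-0.993, 0.118, -0.001], [0.118, 0.993, 0.0], [0.001, -0.0, -1.0]]
force: [-1.7, 0.1, 0.8]
opening: 0.09
```

```bash
python3 -c "
from h import *
q()"
```

```text
t 22.15 yaw 83.24 Mz 0.126 tau6 -0.2456 F [-1.7  0.1  0.8] op 0.090 qv6 29.74
```

>>> play_rows:
  fingers: [255,255]
  linear:
    - [0,0,0]
    - [0,0,0]
  rot:
    - [0,0,3]
    - [0,0,6]

```text
time_s: 22.35
position: [0.582, -0.1822, 0.0725]
tcp_rot: [[-0.975, 0.221, -0.001], [0.221, 0.975, 0.0], [0.001, -0.0, -1.0]]
force: [-1.8, -1.7, 1.4]
opening: 0.095
```

```bash
python3 -c "
from h import *
q()"
```

```text
t 22.35 yaw 77.24 Mz 0.070 tau6 -0.2394 F [-1.8 -1.7  1.4] op 0.095 qv6 29.75
```

>>> play_rows:
  fingers: [255,255]
  linear:
    - [0,0,0]
    - [0,0,0]
  rot:
    - [0,0,3]
    - [0,0,6]

```text
time_s: 22.55
position: [0.582, -0.1822, 0.0725]
tcp_rot: [[-0.947, 0.322, -0.001], [0.322, 0.947, 0.0], [0.001, -0.0, -1.0]]
force: [0.1, -1.1, 1.0]
opening: 0.09
```

```bash
python3 -c "
from h import *
q()"
```

```text
t 22.55 yaw 71.24 Mz 0.109 tau6 -0.2394 F [ 0.1 -1.1  1. ] op 0.090 qv6 29.69
```

>>> play_rows:
  fingers: [255,255]
  linear:
    - [0,0,0]
    - [0,0,0]
  rot:
    - [0,0,3]
    - [0,0,6]

```text
time_s: 22.75
position: [0.582, -0.1822, 0.0725]
tcp_rot: [[-0.908, 0.419, -0.001], [0.419, 0.908, -0.0], [0.001, -0.0, -1.0]]
force: [-1.9, -1.2, 0.9]
opening: 0.087
```

```bash
python3 -c "
from h import *
q()"
```

```text
t 22.75 yaw 65.25 Mz 0.105 tau6 -0.2394 F [-1.9 -1.2  0.9] op 0.087 qv6 29.79
```

>>> play_rows:
  fingers: [255,255]
  linear:
    - [0,0,0]
    - [0,0,0]
  rot:
    - [0,0,3]
    - [0,0,6]

```text
time_s: 22.95
position: [0.5819, -0.1822, 0.0725]
tcp_rot: [[-0.859, 0.511, -0.001], [0.511, 0.859, 0.0], [0.001, -0.001, -1.0]]
force: [-2.2, -1.5, 1.0]
opening: 0.091
```

```bash
python3 -c "
from h import *
q()"
```

```text
t 22.95 yaw 59.24 Mz 0.067 tau6 -0.2394 F [-2.2 -1.5  1. ] op 0.091 qv6 29.71
```

Joint 6's torque reads a very steady -0.2394 while the key turns freely (54° so far). I'll keep the same speed.

>>> play_rows:
  fingers: [255,255]
  linear:
    - [0,0,0]
    - [0,0,0]
  rot:
    - [0,0,3]
    - [0,0,6]

```text
time_s: 23.15
position: [0.5819, -0.1822, 0.0725]
tcp_rot: [[-0.801, 0.598, -0.001], [0.598, 0.801, 0.0], [0.001, -0.001, -1.0]]
force: [-1.6, 0.3, 1.8]
opening: 0.091
```

```bash
python3 -c "
from h import *
q()"
```

```text
t 23.15 yaw 53.24 Mz 0.091 tau6 -0.2370 F [-1.6  0.3  1.8] op 0.091 qv6 29.80
```

>>> play_rows:
  fingers: [255,255]
  linear:
    - [0,0,0]
    - [0,0,0]
  rot:
    - [0,0,3]
    - [0,0,6]

```text
time_s: 23.35
position: [0.5817, -0.1825, 0.0724]
tcp_rot: [[-0.735, 0.679, -0.002], [0.679, 0.735, -0.0], [0.001, -0.002, -1.0]]
force: [-3.1, -0.2, 2.3]
opening: 0.088
```

```bash
python3 -c "
from h import *
q()"
```

```text
t 23.35 yaw 47.27 Mz 0.124 tau6 -0.2036 F [-3.1 -0.2  2.3] op 0.088 qv6 29.79
```

>>> play_rows:
  fingers: [255,255]
  linear:
    - [0,0,0]
    - [0,0,0]
  rot:
    - [0,0,3]
    - [0,0,6]

```text
time_s: 23.55
position: [0.5812, -0.1827, 0.0724]
tcp_rot: [[-0.66, 0.751, -0.003], [0.751, 0.66, -0.001], [0.001, -0.003, -1.0]]
force: [-4.2, -2.5, 2.5]
opening: 0.087
```

```bash
python3 -c "
from h import *
q()"
```

```text
t 23.55 yaw 41.30 Mz 0.160 tau6 -0.1759 F [-4.2 -2.5  2.5] op 0.087 qv6 29.67
```

>>> play_rows:
  fingers: [255,255]
  linear:
    - [0,0,0]
    - [0,0,0]
  rot:
    - [0,0,2]
    - [0,0,4]

```text
time_s: 23.75
position: [0.5808, -0.1829, 0.0725]
tcp_rot: [[-0.607, 0.795, -0.004], [0.795, 0.607, -0.001], [0.001, -0.004, -1.0]]
force: [-3.8, -2.9, 2.3]
opening: 0.089
```

```bash
python3 -c "
from h import *
q();print(bot.read_state()['tau'],bot.read_state()['moment'])"
```

```text
t 23.75 yaw 37.36 Mz 0.265 tau6 -0.0456 F [-3.8 -2.9  2.3] op 0.089 qv6 19.73
[  2.5756 -44.8731 -13.0652   1.2887  -0.6191  -0.0456] [-0.7047  0.7828  0.2654]
```

>>> play_rows:
  fingers: [255,255]
  linear:
    - [0,0,0]
    - [0,0,0]
  rot:
    - [0,0,2]
    - [0,0,4]

```text
time_s: 23.95
position: [0.5805, -0.1832, 0.0724]
tcp_rot: [[-0.55, 0.835, -0.004], [0.835, 0.55, -0.001], [0.001, -0.004, -1.0]]
force: [-5.0, -4.2, 2.9]
opening: 0.089
```

```bash
python3 -c "
from h import *
q();samp(4)"
```

```text
t 23.95 yaw 33.38 Mz 0.169 tau6 -0.0303 F [-5.  -4.2  2.9] op 0.089 qv6 19.80
t 24.15 yaw 33.38 Mz [0.169 0.138 0.118 0.079 0.121] mean 0.125 F [-5.14 -4.24  2.78] p [ 0.5805 -0.1833  0.0724] op 0.087 j6 -61.2
```

>>> play_rows:
  fingers: [255,255,255]
  linear:
    - [-0.5,-0.3,0]
    - [-0.9,-0.6,0]
    - [-0.9,-0.6,0]
  rot:
    - [0,0,0]
    - [0,0,0]
    - [0,0,0]

```text
time_s: 24.45
position: [0.5806, -0.1834, 0.0724]
tcp_rot: [[-0.55, 0.835, -0.004], [0.835, 0.55, 0.0], [0.002, -0.003, -1.0]]
force: [-5.0, -1.8, 3.2]
opening: 0.088
```

```bash
python3 -c "
from h import *
q();samp(4)
c=get_calibration('wrist');im=capture('wrist');np.savez('w12.npz',im=im,**c);save('w12.png',im,None,1.4)
s=capture('side');save('s12.png',s,(235,110,335,190),8)
s=capture('top');save('t12.png',s,(290,170,390,250),8)
"
```

```text
t 24.45 yaw 33.38 Mz 0.214 tau6 0.1401 F [-5.  -1.8  3.2] op 0.088 qv6 0.13
t 24.65 yaw 33.39 Mz [0.214 0.147 0.101 0.123 0.152] mean 0.147 F [-5.44 -1.75  3.27] p [ 0.5805 -0.1833  0.0724] op 0.086 j6 -61.3
```

View pics/w12.png

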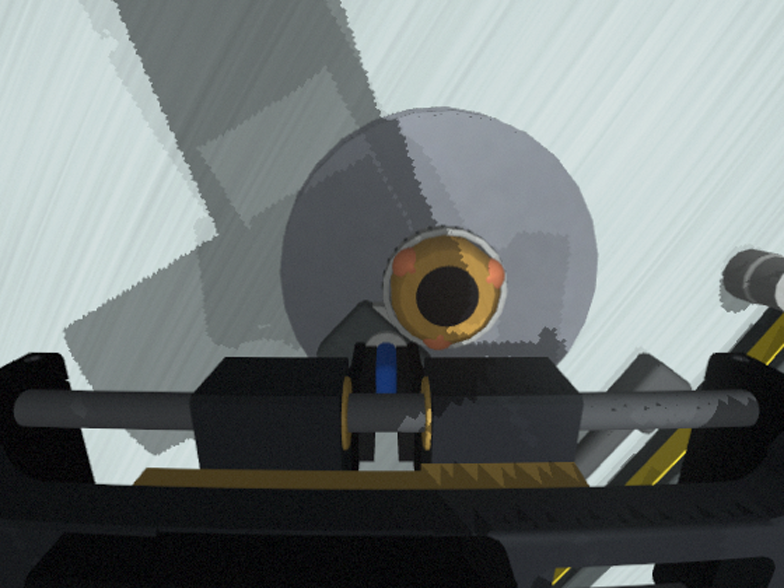

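The ring barely moved while the y force dropped, so the band is already held between the shoe and the far wall. At rest the j6 torque is 0.14. The spring torque estimate is about 0.10, so I'll continue in 4° steps.

>>> play_rows:
  fingers: [255,255]
  linear:
    - [0,0,0]
    - [0,0,0]
  rot:
    - [0,0,2]
    - [0,0,4]

```text
time_s: 25.0
position: [0.5803, -0.1836, 0.0724]
tcp_rot: [[-0.49, 0.872, -0.005], [0.872, 0.49, -0.0], [0.002, -0.004, -1.0]]
force: [-6.2, -3.2, 3.2]
opening: 0.088
```

```bash
python3 -c "
from h import *
q()"
```

```text
t 25.00 yaw 29.35 Mz 0.226 tau6 -0.0256 F [-6.2 -3.2  3.2] op 0.088 qv6 19.82
```

>>> play_rows:
  fingers: [255,255]
  linear:
    - [0,0,0]
    - [0,0,0]
  rot:
    - [0,0,2]
    - [0,0,4]

```text
time_s: 25.2
position: [0.5801, -0.1839, 0.0724]
tcp_rot: [[-0.428, 0.904, -0.005], [0.904, 0.428, -0.001], [0.001, -0.005, -1.0]]
force: [-6.6, -4.3, 3.4]
opening: 0.09
```

```bash
python3 -c "
from h import *
q();print(bot.read_state()['position'])"
```

```text
t 25.20 yaw 25.36 Mz 0.244 tau6 -0.0097 F [-6.6 -4.3  3.4] op 0.090 qv6 19.79
[ 0.5801 -0.1839  0.0724]
```

```bash
python3 -c "
from h import *
samp(2);print(bot.read_state()['tau'][5])
c=get_calibration('wrist');im=capture('wrist');np.savez('w13.npz',im=im,**c);save('w13.png',im,(255,140,375,260),5)
im=np.load('w9.npz')['im'];save('w9d.png',im,(235,120,315,200),7)
"
```

```text
t 25.3 yaw 25.33 Mz [0.244 0.204 0.092] mean 0.18 F [-6.42 -4.    3.25] p [ 0.5802 -0.184   0.0724] op 0.091 j6 -53.3
0.2379561122506857
```

View pics/w13.png

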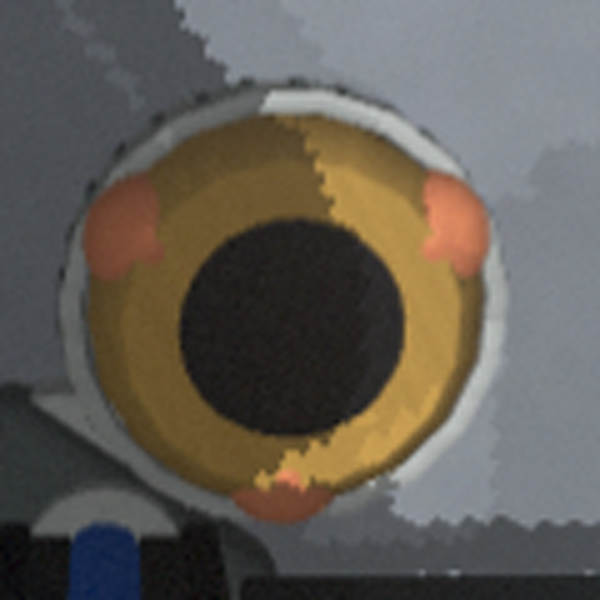

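View pics/w9d.png

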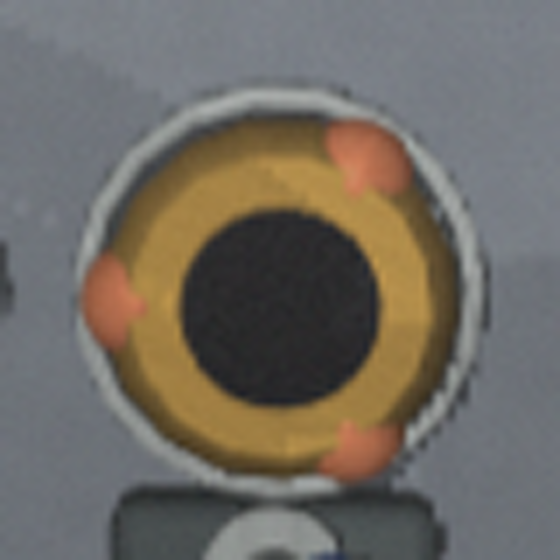

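```bash
python3 -c "
from h import *
for i in range(6):
    s=bot.read_state();print(round(s['time_s'],2),s['tau'][5].round(4),s['moment'].round(3),s['qvel'][5].round(3),s['joint_positions'][5].round(3),s['force'].round(1));capture('side')
"
```

```text
25.35 0.1529 [-0.762  1.181  0.15 ] -0.101 -53.273 [-6.7 -3.   3.5]
25.4 0.1356 [-0.749  1.189  0.1  ] -0.091 -53.278 [-7.1 -4.   3.5]
25.45 0.1339 [-0.801  1.104  0.126] -0.006 -53.278 [-6.7 -4.   3.9]
25.5 0.1343 [-0.791  1.14   0.189] 0.046 -53.28 [-7.  -3.1  4.4]
25.55 0.1344 [-0.779  1.166  0.189] 0.034 -53.278 [-6.6 -4.2  3.2]
25.6 0.1345 [-0.839  1.181  0.121] 0.067 -53.278 [-5.9 -4.   3.7]
```

>>> play_rows:
  fingers: [255,255,255]
  linear:
    - [0,0,0]
    - [0,0,0]
    - [0,0,0]
  rot:
    - [0,0,-2]
    - [0,0,-4]
    - [0,0,-6]

```text
time_s: 25.95
position: [0.5825, -0.1843, 0.0725]
tcp_rot: [[-0.521, 0.854, 0.0], [0.854, 0.521, -0.001], [-0.001, -0.0, -1.0]]
force: [-1.1, -3.3, -1.2]
opening: 0.093
```

```bash
python3 -c "
from h import *
q()"
```

```text
t 25.95 yaw 31.39 Mz -0.094 tau6 0.1913 F [-1.1 -3.3 -1.2] op 0.093 qv6 -19.77
```

>>> play_rows:
  fingers: [255,255,255]
  linear:
    - [0,0,0]
    - [0,0,0]
    - [0,0,0]
  rot:
    - [0,0,2]
    - [0,0,4]
    - [0,0,6]

```text
time_s: 26.25
position: [0.5818, -0.1844, 0.0725]
tcp_rot: [[-0.428, 0.904, -0.002], [0.904, 0.428, -0.002], [-0.001, -0.002, -1.0]]
force: [-3.6, -4.8, 2.0]
opening: 0.085
```

```bash
python3 -c "
from h import *
q()"
```

```text
t 26.25 yaw 25.33 Mz 0.203 tau6 -0.0309 F [-3.6 -4.8  2. ] op 0.085 qv6 19.74
```

>>> play_rows:
  fingers: [255,255]
  linear:
    - [-0.5,-0.2,0]
    - [-0.9,-0.4,0]
  rot:
    - [0,0,2]
    - [0,0,4]

```text
time_s: 26.45
position: [0.5814, -0.1847, 0.0724]
tcp_rot: [[-0.364, 0.932, -0.002], [0.932, 0.364, -0.001], [0.0, -0.002, -1.0]]
force: [-3.9, -1.0, 1.9]
opening: 0.086
```

```bash
python3 -c "
from h import *
q();print(bot.read_state()['position'])"
```

```text
t 26.45 yaw 21.32 Mz 0.278 tau6 0.0089 F [-3.9 -1.   1.9] op 0.086 qv6 19.32
[ 0.5814 -0.1847  0.0724]
```

>>> play_rows:
  fingers: [255,255]
  linear:
    - [0,0,0]
    - [0,0,0]
  rot:
    - [0,0,2]
    - [0,0,4]

```text
time_s: 26.65
position: [0.5808, -0.1847, 0.0724]
tcp_rot: [[-0.298, 0.954, -0.004], [0.954, 0.298, -0.001], [0.0, -0.004, -1.0]]
force: [-5.5, -3.7, 4.2]
opening: 0.092
```

```bash
python3 -c "
from h import *
q();print(bot.read_state()['position'])"
```

```text
t 26.65 yaw 17.36 Mz 0.302 tau6 0.0532 F [-5.5 -3.7  4.2] op 0.092 qv6 19.77
[ 0.5808 -0.1847  0.0724]
```

The slope is now close to 0.5 N m/rad and the ring has stopped shifting. The grip torque is about 0.17, so I'll add one small step and then check at rest.

>>> play_rows:
  fingers: [255,255]
  linear:
    - [0,0,0]
    - [0,0,0]
  rot:
    - [0,0,1.5]
    - [0,0,3]

```text
time_s: 26.85
position: [0.5804, -0.1848, 0.0724]
tcp_rot: [[-0.249, 0.969, -0.005], [0.969, 0.249, -0.001], [0.0, -0.005, -1.0]]
force: [-6.0, -1.7, 4.5]
opening: 0.09
```

```bash
python3 -c "
from h import *
q();print(bot.read_state()['position'])
for i in range(8):
    capture('side');s=bot.read_state();print(round(s['time_s'],2),s['tau'][5].round(4),s['moment'].round(3),s['force'].round(1),s['joint_positions'][5].round(2))
"
```

```text
t 26.85 yaw 14.40 Mz 0.277 tau6 0.1120 F [-6.  -1.7  4.5] op 0.090 qv6 14.73
[ 0.5804 -0.1848  0.0724]
26.9 0.2682 [-0.704  1.059  0.249] [-5.7 -2.3  5.6] -42.27
26.95 0.2406 [-0.78   1.113  0.204] [-5.8 -2.2  5.4] -42.35
27.0 0.1716 [-0.748  1.076  0.117] [-5.7 -2.6  4.7] -42.36
27.05 0.1632 [-0.798  1.07   0.172] [-5.5 -2.6  5.2] -42.37
27.1 0.1618 [-1.056  1.003  0.165] [-6.1 -3.2  4.5] -42.37
27.15 0.1657 [-0.807  1.11   0.199] [-6.4 -1.8  0.5] -42.37
27.2 0.1629 [-0.918  1.115  0.162] [-5.3 -2.1  3.6] -42.36
27.25 0.1611 [-0.84   1.067  0.171] [-6.1 -2.6  5. ] -42.37
```

>>> play_rows:
  fingers: [255,255,255,255]
  linear:
    - [0,0,0]
    - [0,0,0]
    - [0,0,0]
    - [0,0,0]
  rot:
    - [0,0,-2]
    - [0,0,-4]
    - [0,0,-6]
    - [0,0,-8]

```text
time_s: 27.65
position: [0.5812, -0.1846, 0.0724]
tcp_rot: [[-0.381, 0.924, -0.003], [0.924, 0.381, -0.0], [0.001, -0.003, -1.0]]
force: [-3.4, -1.3, 1.1]
opening: 0.09
```

```bash
python3 -c "
from h import *
q();print(bot.read_state()['position'])"
```

```text
t 27.65 yaw 22.41 Mz -0.063 tau6 0.1642 F [-3.4 -1.3  1.1] op 0.090 qv6 -19.83
[ 0.5812 -0.1846  0.0724]
```

>>> play_rows:
  fingers: [255,255,255,255]
  linear:
    - [0,0,0]
    - [0,0,0]
    - [0,0,0]
    - [0,0,0]
  rot:
    - [0,0,2]
    - [0,0,4]
    - [0,0,6]
    - [0,0,8]

```text
time_s: 28.05
position: [0.5808, -0.1848, 0.0725]
tcp_rot: [[-0.248, 0.969, -0.004], [0.969, 0.248, -0.001], [-0.0, -0.004, -1.0]]
force: [-5.5, -3.2, 3.6]
opening: 0.089
```

```bash
python3 -c "
from h import *
q();print(bot.read_state()['position'])"
```

```text
t 28.05 yaw 14.37 Mz 0.336 tau6 0.0543 F [-5.5 -3.2  3.6] op 0.089 qv6 19.69
[ 0.5808 -0.1848  0.0725]
```

>>> play_rows:
  fingers: [255,255,255]
  linear:
    - [0,0,0]
    - [0,0,0]
    - [0,0,0]
  rot:
    - [0,0,1]
    - [0,0,2]
    - [0,0,2]

```text
time_s: 28.35
position: [0.5807, -0.1849, 0.0724]
tcp_rot: [[-0.215, 0.977, -0.004], [0.977, 0.215, -0.001], [-0.0, -0.004, -1.0]]
force: [-5.1, -2.8, 4.6]
opening: 0.086
```

```bash
python3 -c "
from h import *
q();samp(4);print(bot.read_state()['tau'][5])"
```

```text
t 28.35 yaw 12.44 Mz 0.164 tau6 0.2737 F [-5.1 -2.8  4.6] op 0.086 qv6 -0.33
t 28.55 yaw 12.44 Mz [0.164 0.214 0.233 0.217 0.219] mean 0.209 F [-5.49 -2.27  3.82] p [ 0.5807 -0.1849  0.0724] op 0.092 j6 -40.4
0.21586256101727486
```

The rest torque is 0.21, so the grip is at least 0.11, and the moving estimate puts it at about 0.17. I'll let go and retreat.

>>> play_rows:
  fingers: [200,120,40,0,0,0,0,0,0,0,0,0,0,0,0,0]
  linear:
    - [0,0,0]
    - [0,0,0]
    - [0,0,0]
    - [0,0,0]
    - [0,0,0]
    - [0,0,0]
    - [0,0,0]
    - [0,0,-8]
    - [0,0,-20]
    - [0,0,-40]
    - [0,0,-65]
    - [0,0,-90]
    - [0,0,-115]
    - [0,0,-128]
    - [0,0,-130]
    - [0,0,-130]
  rot:
    - [0,0,0]
    - [0,0,0]
    - [0,0,0]
    - [0,0,0]
    - [0,0,0]
    - [0,0,0]
    - [0,0,0]
    - [0,0,0]
    - [0,0,0]
    - [0,0,0]
    - [0,0,0]
    - [0,0,0]
    - [0,0,0]
    - [0,0,0]
    - [0,0,0]
    - [0,0,0]

```text
time_s: 30.15
position: [0.5823, -0.1842, 0.2026]
tcp_rot: [[-0.213, 0.977, 0.0], [0.977, 0.213, -0.0], [-0.0, 0.0, -1.0]]
force: [0.5, -0.3, -0.6]
opening: 1.0
```

```bash
python3 -c "
from h import *
st();c=get_calibration('wrist');im=capture('wrist');np.savez('w14.npz',im=im,**c);save('w14.png',im,(190,100,390,250),4)
s=capture('side');save('s14.png',s,(235,130,335,210),8);save('s14f.png',s)"
```

```text
t 30.15 p [ 0.5823 -0.1842  0.2026] yaw 12.27 z [ 0.0002 -0.0001 -1.    ] F [ 0.48 -0.25 -0.56] M [-0.117  0.013 -0.002] op 0.9999 q [-28.   30.4  85.4   0.   64.2 -40.3]
```

View pics/w14.png

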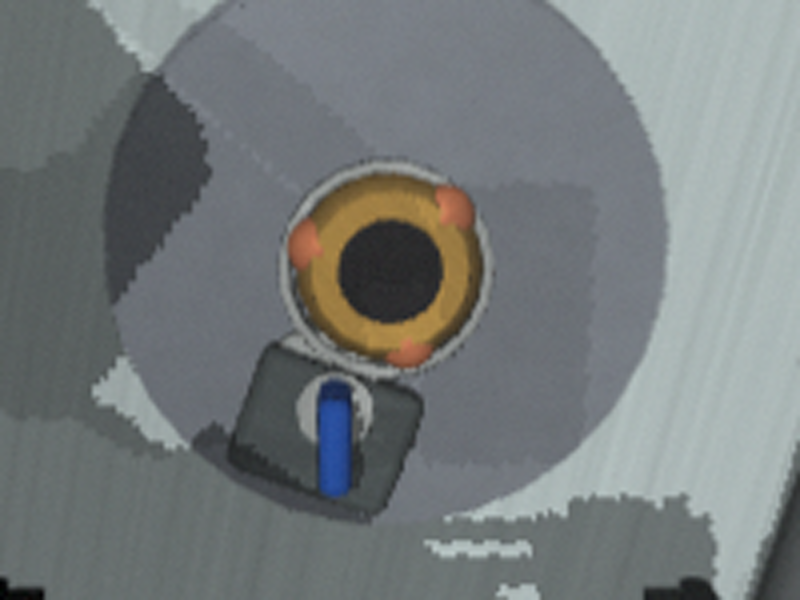

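View pics/s14.png

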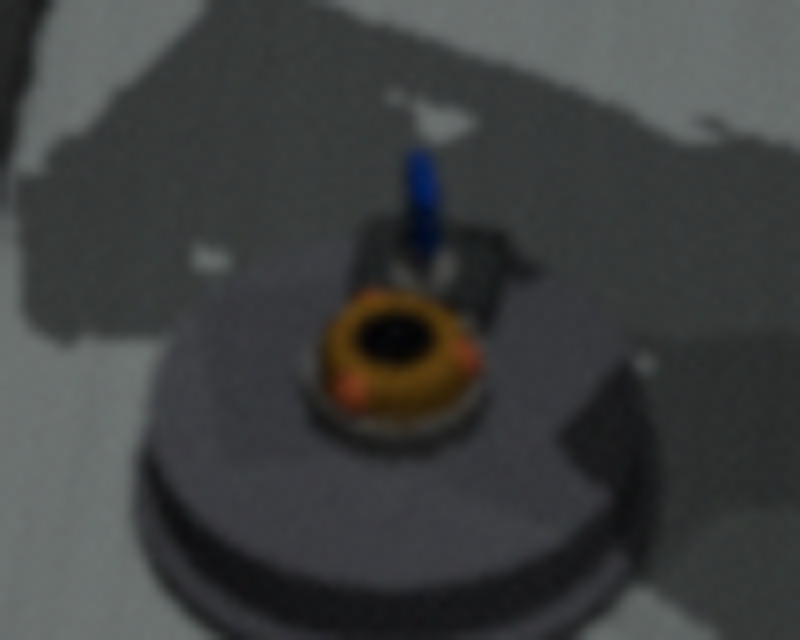

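View pics/s14f.png

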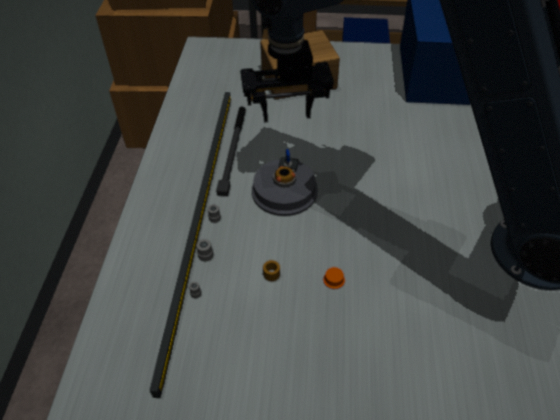

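Run:
```python
from h import *
im=np.load("w14.npz")["im"];save("w14c.png",im,(245,180,300,235),14)
```

```text
(no output)
```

View pics/w14c.png

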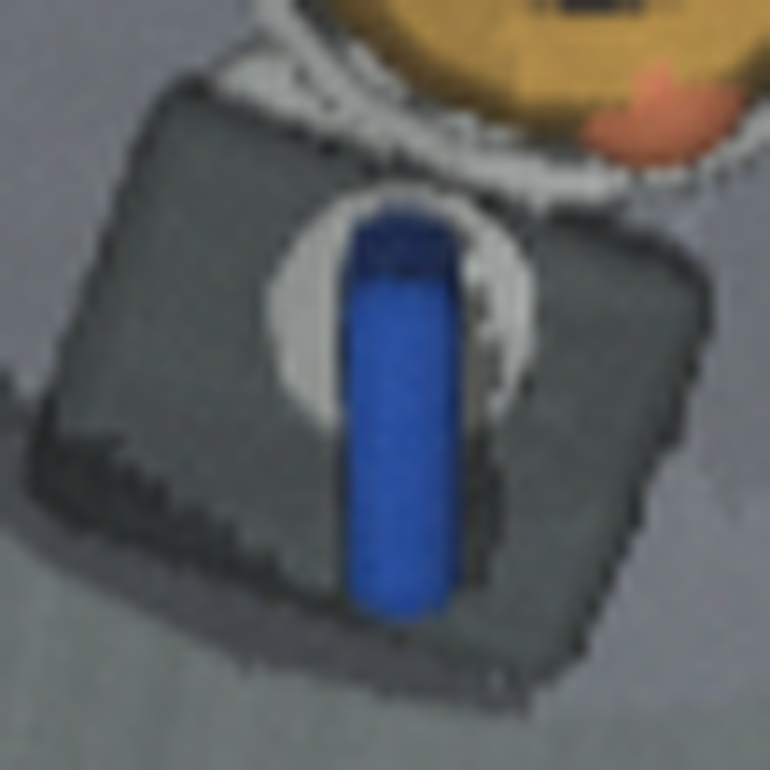

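Run:
```python
from h import *
c=dict(np.load("w14.npz"))
g=lambda x,y,z:atz(c,(245+x/14-.46,180+y/14-.46),z)
an=lambda a,b:np.degrees(np.arctan2(*(b-a)[1::-1]))
print("key c",g(402,447,.098),"edges",an(g(350,560,.098),g(350,310,.098)),an(g(460,560,.098),g(460,310,.098)))
print("body right edge",an(g(580,650,.056),g(705,310,.056)),"left",an(g(35,430,.056),g(145,130,.056)),"top",an(g(230,105,.056),g(640,235,.056)),"bottom",an(g(60,520,.056),g(480,680,.056)))
g2=lambda x,y,z:atz(c,(190+x/4-.4,100+y/4-.4),z)
print("ring",(g2(281,270,.054)+g2(492,270,.054))/2,(g2(390,158,.054)+g2(390,378,.054))/2,"hole",g2(390,271,.067))
```

```text
key c [ 0.58   -0.1825  0.098 ] edges 101.8953128908377 102.31007880210097
body right edge 83.46328202750205 left 81.43015429100893 top -5.730665250709653 bottom -9.695350306424817
ring [ 0.5855 -0.1455  0.054 ] [ 0.5864 -0.1454  0.054 ] hole [ 0.5856 -0.144   0.067 ]
```

The ring has been drawn about 1.4 mm toward the housing, so the far wall is on the stub. There was no springback, so the grip is probably at the low end of snug (about 0.11–0.15). There's plenty of time, so I'll regrasp and add a small measured turn.

>>> play_rows:
  fingers: [0,0,0,0,0,0,0,0,0,0,0]
  linear:
    - [1.6,-1.5,10]
    - [1.6,-1.5,30]
    - [1.6,-1.5,55]
    - [1.6,-1.5,80]
    - [1.6,-1.5,100]
    - [1.6,-1.5,115]
    - [1.6,-1.5,124]
    - [1.6,-1.5,128]
    - [1.6,-1.5,130]
    - [1.6,-1.5,130]
    - [1.6,-1.5,130]
  rot:
    - [0,0,0]
    - [0,0,0]
    - [0,0,0]
    - [0,0,0]
    - [0,0,0]
    - [0,0,0]
    - [0,0,0]
    - [0,0,0]
    - [0,0,0]
    - [0,0,0]
    - [0,0,0]

```text
time_s: 31.35
position: [0.5811, -0.1833, 0.0732]
tcp_rot: [[-0.213, 0.977, 0.001], [0.977, 0.213, -0.001], [-0.001, 0.001, -1.0]]
force: [-0.5, -0.1, 1.0]
opening: 0.998
```

```bash
python3 -c "
from h import *
s=st();c=get_calibration('wrist');im=capture('wrist');save('w15.png',im,(190,180,370,315),4.4)"
```

```text
t 31.35 p [ 0.5811 -0.1833  0.0732] yaw 12.28 z [ 0.0013 -0.0007 -1.    ] F [-0.52 -0.09  1.03] M [-0.124  0.076 -0.027] op 0.9976 q [-28.   40.3  91.1  -0.   48.6 -40.3]
```

View pics/w15.png

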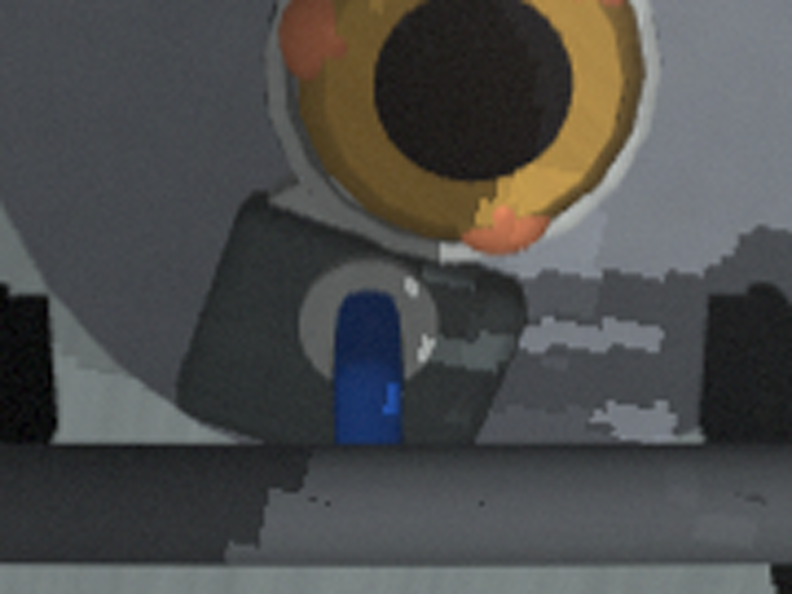

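>>> play_rows:
  fingers: [0,0,255,255,255,255,255,255,255,255,255,255,255,255]
  linear:
    - [-0.8,-1.2,1]
    - [-0.8,-1.2,1]
    - [-0.8,-1.2,1]
    - [-0.8,-1.2,1]
    - [-0.8,-1.2,1]
    - [-0.8,-1.2,1]
    - [-0.8,-1.2,1]
    - [-0.8,-1.2,1]
    - [-0.8,-1.2,1]
    - [-0.8,-1.2,1]
    - [-0.8,-1.2,1]
    - [-0.8,-1.2,1]
    - [-0.8,-1.2,1]
    - [-0.8,-1.2,1]
  rot:
    - [0,0,0]
    - [0,0,0]
    - [0,0,0]
    - [0,0,0]
    - [0,0,0]
    - [0,0,0]
    - [0,0,0]
    - [0,0,0]
    - [0,0,0]
    - [0,0,0]
    - [0,0,0]
    - [0,0,0]
    - [0,0,0]
    - [0,0,0]

```text
time_s: 32.8
position: [0.5791, -0.184, 0.0713]
tcp_rot: [[-0.213, 0.977, -0.001], [0.977, 0.213, 0.0], [0.001, -0.001, -1.0]]
force: [-0.1, -0.8, 0.1]
opening: 0.091
```

```bash
python3 -c "
from h import *
q();samp(3);print(bot.read_state()['tau'][5])"
```

```text
t 32.80 yaw 12.29 Mz 0.010 tau6 0.0125 F [-0.1 -0.8  0.1] op 0.091 qv6 0.03
t 32.95 yaw 12.29 Mz [ 0.01  -0.004 -0.023  0.016] mean -0.001 F [-0.92 -0.75  0.12] p [ 0.579  -0.184   0.0712] op 0.089 j6 -40.4
0.020009218133054674
```

>>> play_rows:
  fingers: [255,255]
  linear:
    - [0,0,0]
    - [0,0,0]
  rot:
    - [0,0,2]
    - [0,0,4]

```text
time_s: 33.15
position: [0.5781, -0.1838, 0.0712]
tcp_rot: [[-0.144, 0.99, -0.004], [0.99, 0.144, 0.001], [0.001, -0.003, -1.0]]
force: [-3.5, -0.6, 1.5]
opening: 0.088
```

```bash
python3 -c "
from h import *
q();samp(4);print(bot.read_state()['tau'][5])"
```

```text
t 33.15 yaw 8.29 Mz 0.260 tau6 0.0274 F [-3.5 -0.6  1.5] op 0.088 qv6 19.77
t 33.35 yaw 8.31 Mz [0.26  0.235 0.223 0.185 0.174] mean 0.215 F [-3.72 -0.78  1.49] p [ 0.5782 -0.1838  0.0712] op 0.085 j6 -36.5
0.20730604883283377
```

>>> play_rows:
  fingers: [255,255]
  linear:
    - [0,0,0]
    - [0,0,0]
  rot:
    - [0,0,2]
    - [0,0,4]

```text
time_s: 33.55
position: [0.5774, -0.1837, 0.0711]
tcp_rot: [[-0.075, 0.997, -0.005], [0.997, 0.075, 0.001], [0.001, -0.005, -1.0]]
force: [-5.3, -1.2, 3.8]
opening: 0.087
```

```bash
python3 -c "
from h import *
q();samp(5);print(bot.read_state()['tau'][5])"
```

```text
t 33.55 yaw 4.33 Mz 0.403 tau6 0.1248 F [-5.3 -1.2  3.8] op 0.087 qv6 19.81
t 33.8 yaw 4.35 Mz [0.403 0.318 0.293 0.318 0.309 0.3  ] mean 0.323 F [-6.1  -1.07  2.68] p [ 0.5773 -0.1837  0.0712] op 0.093 j6 -32.5
0.3149822261184454
```

The rest torque is 0.315, which puts the grip torque at about 0.22–0.25. That's the upper part of snug and below the limit, so I'll release.

>>> play_rows:
  fingers: [200,120,40,0,0,0,0,0,0,0,0,0,0,0,0,0]
  linear:
    - [0,0,0]
    - [0,0,0]
    - [0,0,0]
    - [0,0,0]
    - [0,0,0]
    - [0,0,0]
    - [0,0,0]
    - [0,0,-8]
    - [0,0,-20]
    - [0,0,-40]
    - [0,0,-65]
    - [0,0,-90]
    - [0,0,-115]
    - [0,0,-128]
    - [0,0,-130]
    - [0,0,-130]
  rot:
    - [0,0,0]
    - [0,0,0]
    - [0,0,0]
    - [0,0,0]
    - [0,0,0]
    - [0,0,0]
    - [0,0,0]
    - [0,0,0]
    - [0,0,0]
    - [0,0,0]
    - [0,0,0]
    - [0,0,0]
    - [0,0,0]
    - [0,0,0]
    - [0,0,0]
    - [0,0,0]

```text
time_s: 35.4
position: [0.5795, -0.184, 0.2016]
tcp_rot: [[-0.075, 0.997, 0.0], [0.997, 0.075, -0.0], [-0.0, 0.0, -1.0]]
force: [-0.1, 0.6, 0.1]
opening: 0.998
```

```bash
python3 -c "
from h import *
st();c=get_calibration('wrist');im=capture('wrist');np.savez('w16.npz',im=im,**c);save('w16.png',im,(190,100,390,250),4)
s=capture('side');save('s16.png',s,(235,130,335,210),8)"
```

```text
t 35.4 p [ 0.5795 -0.184   0.2016] yaw 4.28 z [ 0.0002 -0.0001 -1.    ] F [-0.12  0.56  0.13] M [-0.061  0.043  0.018] op 0.9981 q [-28.1  30.3  85.9  -0.   63.8 -32.4]
```

View pics/w16.png

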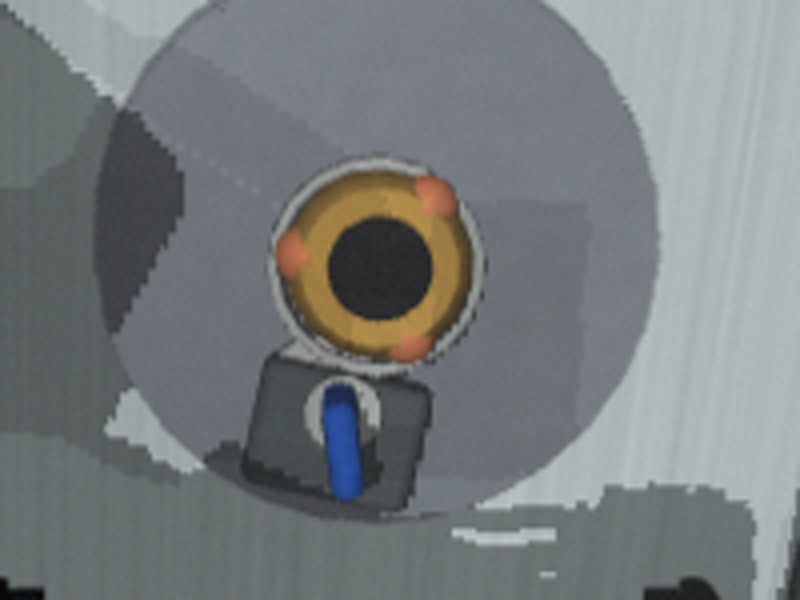

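View pics/s16.png

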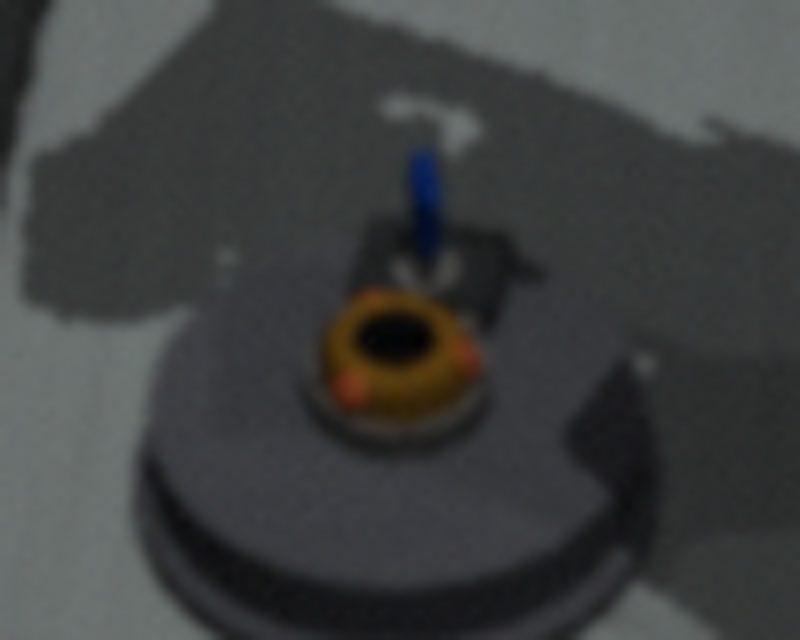

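```bash
python3 -c "
from h import *
t=capture('top');save('t16.png',t);st();print(bot.hand_in())"
```

```text
t 35.55 p [ 0.5788 -0.1837  0.2   ] yaw 4.27 z [-0.0026  0.0014 -1.    ] F [0.2  0.15 0.6 ] M [-0.101  0.085 -0.024] op 1.0005 q [-28.1  30.4  85.9  -0.   63.8 -32.4]
the job is handed in; nothing more can be done
None
```

View pics/t16.png

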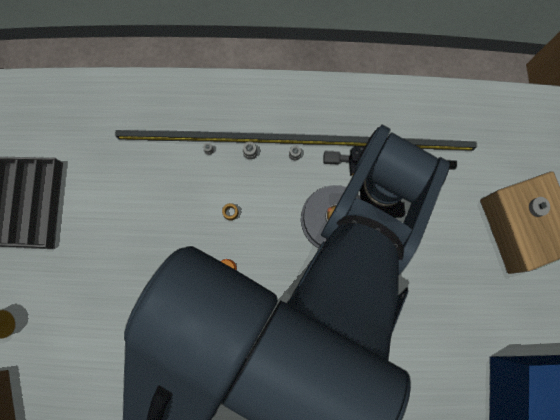

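The clamp is fully home on the stub, flat on the cover with the key up, and the band is snug as far as I could measure. I handed the job in at 35.6 s with the gripper open and clear.

- **Seating:** I pressed the clamp slowly over the barbs. It landed at about 6 N, and the pictures show all three barbs above the band.
- **Tightening:** I turned the key clockwise about 100°, backing it off a few degrees twice to check the torque, then let go. A look afterwards showed almost no springback in the key, so I regripped and turned it about 8° more.
- **Last torque readings:** The total was about 0.35 N m (joint) to 0.40 N m (wrist) while turning, and 0.315 N m at rest.
- **Grip torque:** Less the 0.1 N m key friction, the joint and rest readings put the grip at about 0.22–0.25 N m. The single noisy wrist reading would put it nearer 0.30. The key sprang back about 4–5° when released, which points to about 0.15–0.17 N m instead. All of these are below the 0.33 N m limit, but they don't agree closely.
- **Clamp movement:** The clamp turned a few degrees on the stub while I tightened it, and the ring shifted about 1.4 mm towards the housing, onto the stub's far wall.
- **Other objects:** The sockets, bar, bushing and cap look unmoved in the last top picture, though the arm partly hides the bar and the cap.

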